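Refill the dishwasher tablet keeper

TASK

Lift the loose cover plate off the two pins of the steel tablet keeper and lay it aside, put every dishwasher tablet that lies on the counter into the keeper, then set the cover back on its pins and press it down firmly until the rubber seal gives way and the plate lies flush on the rim all round. Leave the mug, toothpick dispenser and bag clip where they are, and let go of everything at the end.

Things in the scene. Friction and masses are not known exactly. Their poses are not given: they have to be found in the camera images.
- keeper: tablet keeper: open stainless housing fixed to the counter, outer 204 (its x) x 120 (its y) x 40 mm high; inner space 160 x 100 mm, floor 4 mm above the counter. Two steel pins on its end rims at its x = +91 and -91 mm, y = 0: 6 mm thick, 16 mm tall above the rim, the upper 6 mm tapering to a point. Origin: centre of its underside; z up
- seal (a joint): black rubber seal frame let into the keeper's rim all round the opening; slides down stiffly and stays where pushed. 0 m = raised, its top 6 mm above the rim; 0.0055 m = fully home, all but level with the rim. Takes about 9 N in all to push down; the cover's weight (2.2 N) does not move it
- cover: loose metal cover plate, 204 (its x) x 120 (its y) x 4 mm, 220 g; 10 mm holes at its x = +91 and -91 mm, y = 0 for the pins; in its middle an upright black grip bar 60 (along x) x 12 mm (along y), top 34 mm above the plate's underside. Fits either way round. Origin: centre of its underside. Starts loose on the pins on the raised seal, underside 46 mm above the counter; 40 to 41 mm when home
- board: wooden cutting board, fixed, 250 (its x) x 200 (its y) x 8 mm thick, on which the tablets lie at the start. Origin: centre of its underside
- tablet1: dishwasher tablet, a white and pale grey pressed block 36 (its x) x 26 (its y) x 16 mm (its z), 20 g, a little ball sunk in its top; it starts on the cutting board. Origin: centre of its underside. There are 3 to 5 tablets; absent ones read None from the start
- tablet2: dishwasher tablet, a white and pale grey pressed block 36 (its x) x 26 (its y) x 16 mm (its z), 20 g, a little ball sunk in its top; it starts on the cutting board. Origin: centre of its underside. There are 3 to 5 tablets; absent ones read None from the start
- tablet3: dishwasher tablet, a white and pale grey pressed block 36 (its x) x 26 (its y) x 16 mm (its z), 20 g, a little ball sunk in its top; it starts on the cutting board. Origin: centre of its underside. There are 3 to 5 tablets; absent ones read None from the start
- tablet4: dishwasher tablet, a white and pale grey pressed block 36 (its x) x 26 (its y) x 16 mm (its z), 20 g, a little ball sunk in its top; it starts on the cutting board. Origin: centre of its underside. There are 3 to 5 tablets; absent ones read None from the start
- tablet5: dishwasher tablet, a white and pale grey pressed block 36 (its x) x 26 (its y) x 16 mm (its z), 20 g, a little ball sunk in its top; it starts on the cutting board. Origin: centre of its underside. There are 3 to 5 tablets; absent ones read None from the start
- mug: bystander: yellow ceramic mug, 82 mm across, 92 mm high; origin at the centre of its underside
- dispenser: bystander: push dispenser of toothpicks, 52 mm across, 88 mm high; origin at the centre of its underside
- clip: bystander: grey plastic bag clip 85 x 18 x 10 mm, long along its x; origin at the centre of its underside

How it is judged:
By the outcome, as a careful person would: the job done as asked, in the order asked, and still so for the second after the job is handed in, with the robot touching nothing.
Of tablet1, tablet2, tablet3, tablet4, tablet5 only 3 to 5 are there at a start; the rules pass over those that are not, and their reading is None.
At some moment in a run one of tablet1, tablet2, tablet3, tablet4, tablet5 may be knocked a few centimetres aside while the robot is not near it.
Once in a run the grip may slacken for a moment while it holds something.
It also fails if it takes over 210 s, if anything falls off the work surface, if the arm or the gripper's body presses on something with over 40 N, if the wrist force passes 120 N, or if a joint passes its speed limit or range.

ROBOT

A 6-joint arm with a two-finger parallel gripper is mounted at the origin on the work surface. World frame = base frame: x ahead of the robot, y to its left, z up, the work surface at z = 0. Lengths are in m, angles in rad, forces in N, time in s.
With the tool pointing down it reaches from about 0.375 to 0.9 m from the base axis. Payload 3.1 kg.
Tool frame: the origin (TCP) lies midway between the tips of the shut fingers; the grasp point (between the pads) lies 19 mm behind it; x points along the fingers, z is the direction in which the jaws open and shut, and the axes are right-handed (so a half turn about x gives the same grasp; the last joint's range is limited). The gripper opens to 85 mm and grips with 20 to 120 N. Pads are 22 mm wide; open, the fingers measure 114 mm over their backs; the gripper's body (76 mm by 85 mm) begins 54 mm behind the grasp point. The pads swing forward as they close: fully open they stand 13 mm farther back than shut.
Start: joints at [-1.375, 0.527, 1.433, -0, 1.181, -0.178], TCP at [0.229, -0.582, 0.231] pointing down, gripper open.
Joint ranges: [-3.08, 3.08], [-0.75, 2.2], [0.22, 2.44], [-1.43, 4.57], [0, 2.65], [-2.85, 2.85]. Speed limits (rad/s): [2.79, 2.79, 3.14, 3.14, 3.14, 3.14].

INTERFACE

Orientations are given as a unit quaternion [x, y, z, w].
In Python, from station import telemetry, optics, manip gives the robot as it stands.
- The arm moves only by the tool step_arm, never from a script. Its argument "commands" is a list of rows, each a list of 4 numbers: the shift along the tool's x, y, z in m, then the turn about the tool's x in rad. A call has 1 to 8 rows; each row is the pose to reach, as a shift and turn from the pose measured when the call began, along the tool's axes at that moment; what a row does not reach only later rows make up. A row lasts 1/12 s, in which the tool goes at most 41.7 mm and 7.16 degrees, less where a joint would pass 70% of its speed; a pose out of reach is approached as far as the arm can. A call with a gripper value outside its range is refused whole. "jaw" is the finger opening in m, from 0 to 0.0854, set as the call begins (left out, the last holds). The fingers move at their own pace and stop on an object; "grip_force" is the grip in N (left out, the last holds). Time passes only in rows, so rows that repeat a pose let the fingers close. It gives the time, the measured TCP pose, the force and the opening at its end, in the units of the state.
- telemetry.sense(): the state, without advancing time (a new reading comes with each control period).
- optics.snapshot(name): name is "scene" or "top" or "wrist"; returns the picture (400x640x3 uint8, red, green, blue); there is no depth.
- optics.camera_params(name): a dict with "mtx" (3x3 intrinsics, pixels), "origin" and "attitude" of the camera in the world. Camera axes: x right, y down, z forward; pixel columns grow to the right and rows downward; lengths in m; the calibration is good to about 2 mm. A picture is of the moment at which its call begins: read the wrist's pose just before it. camera_params takes no time and is no camera call; for the wrist camera it gives the pose at the moment of the call.
- manip.sign_off(): hands the job in, once; it reports no verdict.
The state is a dict: "t": time; "q": joint angles; "qd": joint speeds; "tau": joint torques, N m; "tcp_pos": TCP position; "tool_rot": TCP orientation; "force": force on the tool from outside, world axes, zero at the start; "ft_torque": the same for the moment, N m; "finger_gap": opening from 0.0 (shut) to 1.0 (fully open).
Only numpy, scipy, OpenCV 4.12 (cv2) and the standard library are available. Lean on these libraries where they do the work, as an engineer would, in place of code of your own. Each camera call takes 0.05 s, during which the arm holds its last target.

## Working session

There is one attempt and no reset: what is moved stays moved. The work goes in short steps, Python scripts to look and compute and a tool call to move; the robot and the scene stay as the last step left them, time stands still between calls to the robot, and variables do not carry over. Pictures are saved under pics/ and viewed, and the job is handed in when it is done.

Besides the shell and the picture viewer there is one more tool, called after "Emit:" as name(argument=value, ...) on one line, values as JSON. step_arm: Moves the arm, as the interface text tells. Its arguments: {"type":"object","properties":{"commands":{"type":"array","items":{"type":"array","items":{"type":"number"}}},"jaw":{"type":"number"},"grip_force":{"type":"number"}},"required":["commands"]}

```bash
ls; mkdir -p pics
python3 - <<'E'
from station import telemetry, optics
import cv2
s=telemetry.sense(); print(s)
for n in ["scene","top","wrist"]:
    im=optics.snapshot(n); cv2.imwrite(f"pics/{n}0.png",im[:,:,::-1]); p=optics.camera_params(n); print(n,p)
E
```

```text
pics
{'t': 0.0, 'q': array([-1.37453037e+00,  5.28441588e-01,  1.43391596e+00, -4.97831128e-06,
        1.18140883e+00, -1.78475350e-01]), 'qd': array([ 1.49044907e-04, -4.77333871e-05,  9.44934897e-04,  9.46456595e-04,
       -1.86254884e-03, -4.87242208e-04]), 'tau': array([ 7.04891263e-04, -4.42351770e+01, -1.78023612e+01, -6.48348737e-05,
        8.48212367e-03, -2.75324425e-06]), 'tcp_pos': array([ 0.2286666 , -0.58088764,  0.23034439]), 'tool_rot': array([ 0.39864723,  0.58493623, -0.3975724 ,  0.58383746]), 'force': array([0.08302189, 0.13794018, 0.30403363]), 'ft_torque': array([-0.06851465,  0.05490065, -0.01406401]), 'finger_gap': 0.9993738582896982}
scene {'mtx': array([[439.71529963,   0.        , 317.86004277],
       [  0.        , 439.71529963, 202.36187739],
       [  0.        ,   0.        ,   1.        ]]), 'origin': array([1.05502709, 0.22530048, 0.73500812]), 'attitude': array([ 0.52019118,  0.78610823, -0.27972061, -0.18218495])}
top {'mtx': array([[399.50639465,   0.        , 321.47301411],
       [  0.        , 399.50639465, 199.13098857],
       [  0.        ,   0.        ,   1.        ]]), 'origin': array([ 0.40907741, -0.00229223,  1.01713497]), 'attitude': array([-0.69804567,  0.71054487, -0.06145036,  0.06389112])}
wrist {'mtx': array([[311.08412974,   0.        , 315.22296533],
       [  0.        , 311.08412974, 200.52259855],
       [  0.        ,   0.        ,   1.        ]]), 'origin': array([ 0.29313971, -0.55595978,  0.37253224]), 'attitude': array([ 0.81892349, -0.55683727, -0.07824105,  0.114782  ])}
```

View pics/scene0.png

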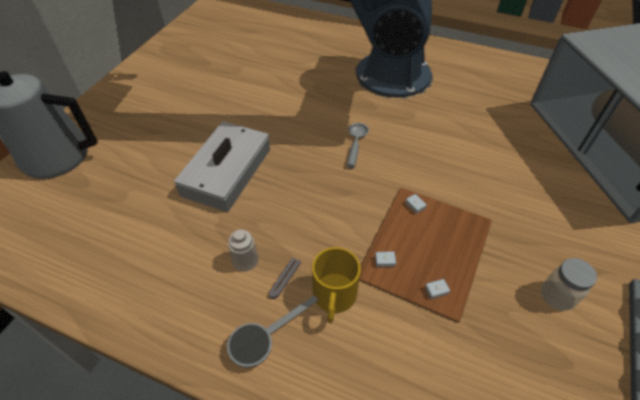

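View pics/top0.png

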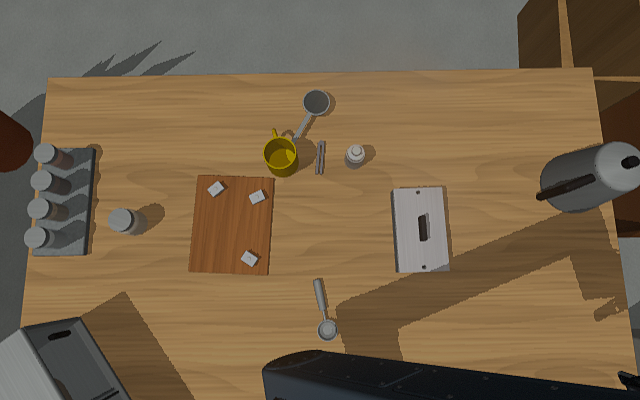

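View pics/wrist0.png

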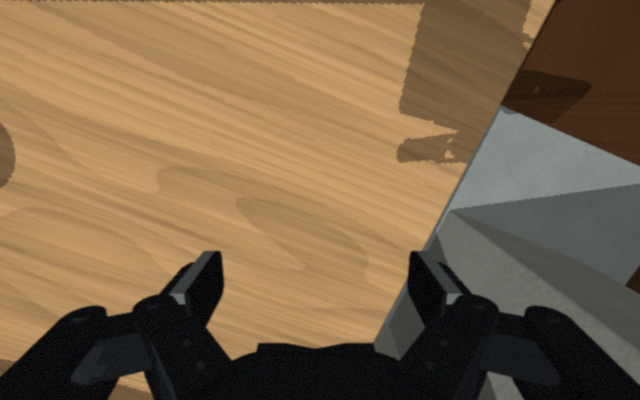

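The scene shows three tablets on the brown board (top view at about (216,188), (258,197) and (249,259)). The cover is on the keeper at about (421,229). The mug, clip and dispenser are near (281,155), (320,157) and (355,155).

```bash
cat > h.py <<'E'
import numpy as np, cv2
from scipy.spatial.transform import Rotation as R
from station import telemetry, optics
def par(n):
    p=optics.camera_params(n); return np.array(p["mtx"]),np.array(p["origin"]),R.from_quat(p["attitude"]).as_matrix()
def ray(p,uv,z):
    K,o,A=p; uv=np.atleast_2d(uv).astype(float)
    d=np.c_[(uv[:,0]-K[0,2])/K[0,0],(uv[:,1]-K[1,2])/K[1,1],np.ones(len(uv))]@A.T
    t=(z-o[2])/d[:,2]; return o+d*t[:,None]
def proj(p,X):
    K,o,A=p; c=(np.atleast_2d(X)-o)@A; return np.c_[c[:,0]/c[:,2]*K[0,0]+K[0,2],c[:,1]/c[:,2]*K[1,1]+K[1,2]]
def snap(n,f):
    p=par(n); im=optics.snapshot(n); cv2.imwrite(f"pics/{f}.png",im[:,:,::-1]); return p,im
def regions(mask,amin=30):
    c,_=cv2.findContours(mask.astype(np.uint8)*255,cv2.RETR_EXTERNAL,cv2.CHAIN_APPROX_NONE)
    return [k for k in c if cv2.contourArea(k)>amin]
def st():
    s=telemetry.sense(); T=R.from_quat(s["tool_rot"]).as_matrix()
    print("t",round(s["t"],2),"tcp",s["tcp_pos"].round(4),"gap",round(s["finger_gap"],3),"F",np.round(s["force"],1))
    print("tool axes x",T[:,0].round(3),"y",T[:,1].round(3),"z",T[:,2].round(3),"q",s["q"].round(2)); return s,T
def go(target,yaw_z=None):
    """tool-frame shift to world target; yaw_z: wanted world heading (rad) of the tool z axis (mod pi)"""
    s,T=st(); d=T.T@(np.array(target)-s["tcp_pos"]); a=0
    if yaw_z is not None:
        w=np.array([np.cos(yaw_z),np.sin(yaw_z),0]); v=T.T@w; a=np.arctan2(-v[1],v[2])
        a=(a+np.pi/2)%np.pi-np.pi/2
    print("shift",d.round(4),"turn",round(a,3),"q6",s["q"][5].round(3)); return d,a
E
python3 - <<'E'
from h import *
s,T=st()
im=cv2.imread("pics/top0.png"); p=par("top"); hsv=cv2.cvtColor(im,cv2.COLOR_BGR2HSV)
m=(hsv[:,:,1]<60)&(hsv[:,:,2]>110)
for k in regions(m,40):
    (cx,cy),sz,a=cv2.minAreaRect(k)
    if not(150<cx<470 and 130<cy<300): continue
    z=.024 if sz[0]*sz[1]<800 else .05
    box=ray(p,cv2.boxPoints(((cx,cy),sz,a)),z)
    e=[(np.linalg.norm(box[i]-box[i-1]),box[i]-box[i-1]) for i in (1,2)]
    L=max(e,key=lambda q:q[0])
    print((round(cx),round(cy)),box.mean(0).round(4),"edges",[round(q[0],4) for q in e],"long heading",round(np.arctan2(L[1][1],L[1][0])%np.pi,3), "area",cv2.contourArea(k))
# grip bar: black
m=(hsv[:,:,2]<45)
for k in regions(m,30):
    (cx,cy),sz,a=cv2.minAreaRect(k)
    if 390<cx<450 and 190<cy<270: 
        print("bar",(cx,cy),sz,a, ray(p,(cx,cy),.08), ray(p,cv2.boxPoints(((cx,cy),sz,a)),.08).round(4))
big=cv2.resize(im[160:290,180:460],None,fx=2.8,fy=2.8,interpolation=cv2.INTER_CUBIC); cv2.imwrite("pics/top0c.png",big)
E
```

```text
t 0.15 tcp [ 0.2287 -0.581   0.2306] gap 0.999 F [0.1 0.  0.4]
tool axes x [-0.     0.002 -1.   ] y [0.931 0.366 0.   ] z [ 0.366 -0.931 -0.002] q [-1.37  0.53  1.43 -0.    1.18 -0.18]
(249, 258) [0.4426 0.1815 0.024 ] edges [np.float64(0.0261), np.float64(0.0353)] long heading 0.979 area 134.5
(257, 196) [0.597  0.1639 0.024 ] edges [np.float64(0.0349), np.float64(0.0267)] long heading 2.03 area 123.0
(421, 229) [ 0.5066 -0.2401  0.05  ] edges [np.float64(0.1248), np.float64(0.2062)] long heading 3.14 area 4006.5
(215, 188) [0.6202 0.2696 0.024 ] edges [np.float64(0.0353), np.float64(0.026)] long heading 2.258 area 123.5
(355, 153) [ 0.7066 -0.0889  0.024 ] edges [np.float64(0.0481), np.float64(0.0466)] long heading 3.113 area 246.0
bar (422.1036376953125, 227.93289184570312) (24.184507369995117, 6.846755504608154) 83.6598129272461 [[ 0.50415279 -0.23574631  0.08      ]] [[ 0.5319 -0.2263  0.08  ]
 [ 0.5334 -0.2424  0.08  ]
 [ 0.4767 -0.2451  0.08  ]
 [ 0.4752 -0.2291  0.08  ]]
```

View pics/top0c.png

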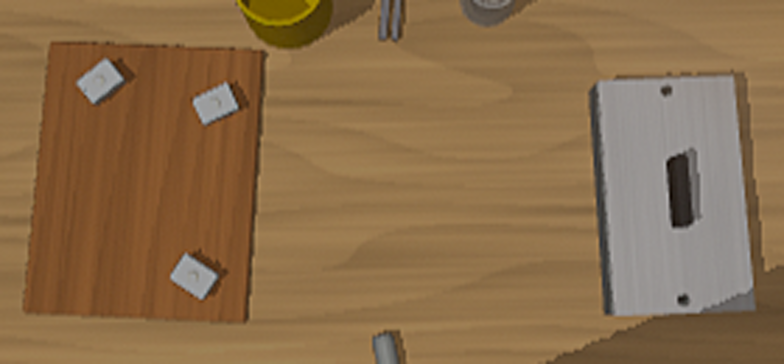

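Run:
```python
from h import *
p=par("top")
P=ray(p,[(417.9,192.1),(423.9,266.8)],.054); print(P, np.linalg.norm(P[0]-P[1]))
d=P[0]-P[1]; h=np.arctan2(d[1],d[0]); print("heading",h,P.mean(0))
go([.505,-.238,.23],h-np.pi/2)
```

```text
[[ 0.59508924 -0.23736398  0.054     ]
 [ 0.41425204 -0.24077145  0.054     ]] 0.18086929783715897
heading 0.01884049020741153 [ 0.50467064 -0.23906771  0.054     ]
t 0.15 tcp [ 0.2287 -0.581   0.2306] gap 0.999 F [0.1 0.  0.4]
tool axes x [-0.     0.002 -1.   ] y [0.931 0.366 0.   ] z [ 0.366 -0.931 -0.002] q [-1.37  0.53  1.43 -0.    1.18 -0.18]
shift [ 0.001   0.3827 -0.2181] turn 0.356 q6 -0.178
```

Emit:
step_arm(commands=[[0,0.035,-0.02,0.05],[0,0.07,-0.04,0.1],[0,0.105,-0.06,0.15],[0,0.14,-0.08,0.2],[0,0.175,-0.1,0.25],[0,0.21,-0.12,0.3],[0,0.245,-0.14,0.356],[0,0.28,-0.16,0.356]])

```text
t: 0.82
tcp_pos: [0.4315, -0.3278, 0.2307]
tool_rot: [0.496, 0.505, -0.495, 0.503]
force: [0.4, -0.3, -0.9]
finger_gap: 0.998
```

Run:
```python
from h import *
go([.505,-.238,.23],0.0188-np.pi/2)
```

```text
t 0.82 tcp [ 0.4315 -0.3278  0.2307] gap 0.998 F [ 0.4 -0.3 -0.9]
tool axes x [-0.001  0.002 -1.   ] y [ 1.     0.017 -0.001] z [ 0.017 -1.    -0.002] q [-0.86  0.42  1.64  0.    1.09  0.7 ]
shift [ 0.0009  0.075  -0.0886] turn -0.002 q6 0.697
```

Emit:
step_arm(commands=[[0,0.025,-0.03,0],[0,0.05,-0.06,0],[0,0.075,-0.088,0],[0,0.075,-0.088,0],[0,0.075,-0.088,0]])

```text
t: 1.23
tcp_pos: [0.5059, -0.2367, 0.2307]
tool_rot: [0.495, 0.506, -0.494, 0.504]
force: [-1.3, -0.1, 1.0]
finger_gap: 0.999
```

Run:
```python
from h import *
st(); p,im=snap("wrist","w1"); print(p[1],p[2].round(3).tolist())
P=[(.5047+dx,-.239+dy,.05) for dx,dy in((.102,.06),(.102,-.06),(-.102,.06),(-.102,-.06))]
print(proj(p,P).round(0).tolist())
```

```text
t 1.23 tcp [ 0.5059 -0.2367  0.2307] gap 0.999 F [-1.3 -0.1  1. ]
tool axes x [-0.001  0.002 -1.   ] y [ 1.     0.021 -0.001] z [ 0.021 -1.    -0.002] q [-0.64  0.44  1.6   0.    1.1   0.91]
[ 0.5752103  -0.23566585  0.37252359] [[0.023, -0.961, -0.276], [-1.0, -0.022, -0.006], [-0.001, 0.276, -0.961]]
[[258.0, 76.0], [381.0, 79.0], [263.0, 266.0], [367.0, 268.0]]
```

View pics/w1.png

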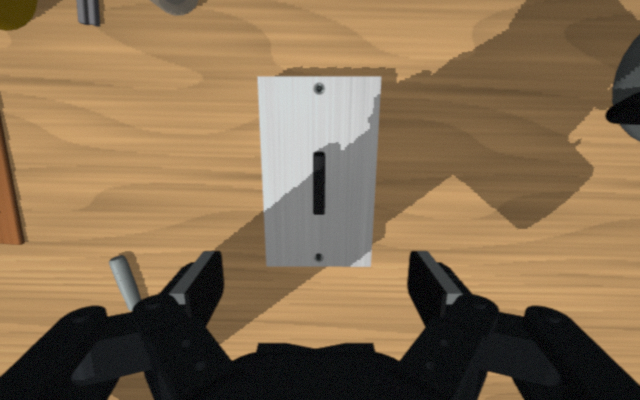

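The wrist view shows the cover with corners near (258,76), (382,76), (372,266) and (266,266), the pins at (319,89) and (319,257), and the bar at column 319.

Run:
```python
from h import *
p=par("wrist"); im=cv2.imread("pics/w1.png"); g=cv2.cvtColor(im,cv2.COLOR_BGR2GRAY)
m=np.zeros_like(g); m[82:264,268:370]=(g[82:264,268:370]<75)
for k in regions(m,8):
    M=cv2.moments(k); c=(M['m10']/M['m00'],M['m01']/M['m00']); print(c,M['m00'],cv2.boundingRect(k), ray(p,c,.054 if M['m00']<150 else .08).round(4))
hsv=cv2.cvtColor(im,cv2.COLOR_BGR2HSV); m=(hsv[:,:,1]<45)&(g>100); m[:70]=0; m[275:]=0;m[:,:240]=0;m[:,400:]=0
k=max(regions(m),key=cv2.contourArea); h=cv2.approxPolyDP(cv2.convexHull(k),6,True)[:,0]; print(h.tolist()); C=ray(p,h,.05);print(C.round(4).tolist(),C.mean(0))
```

```text
(318.09722222222223, 256.88888888888886) 24.0 (316, 254, 6, 7) [[ 0.4171 -0.2434  0.054 ]]
(318.6580677794638, 183.5599393019727) 659.0 (313, 152, 12, 63) [[ 0.5075 -0.2416  0.08  ]]
(318.76190476190476, 88.38095238095237) 17.5 (316, 86, 6, 6) [[ 0.5956 -0.2399  0.054 ]]
[[379, 76], [370, 265], [267, 265], [258, 77]]
[[0.6084, -0.298, 0.05], [0.4062, -0.3032, 0.05], [0.4037, -0.1851, 0.05], [0.6051, -0.1809, 0.05]] [ 0.50585112 -0.24180118  0.05      ]
```

Run:
```python
from h import *
go([.506,-.2412,.055],0.0196-np.pi/2)
```

```text
t 1.28 tcp [ 0.5051 -0.2379  0.2306] gap 1.001 F [ 0.3 -0.2 -0.2]
tool axes x [-0.001  0.002 -1.   ] y [ 1.     0.019 -0.001] z [ 0.019 -1.    -0.002] q [-0.64  0.44  1.6   0.    1.1   0.91]
shift [0.1756 0.0011 0.0036] turn -0.001 q6 0.911
```

Emit:
step_arm(commands=[[0.035,0.001,0.0036,0],[0.07,0.001,0.0036,0],[0.1,0.001,0.0036,0],[0.125,0.001,0.0036,0],[0.145,0.001,0.0036,0],[0.16,0.001,0.0036,0],[0.17,0.001,0.0036,0],[0.1755,0.001,0.0036,0]])

```text
t: 1.95
tcp_pos: [0.5046, -0.2422, 0.0537]
tool_rot: [0.496, 0.506, -0.496, 0.503]
force: [-0.1, -0.1, -0.3]
finger_gap: 0.997
```

Emit:
step_arm(commands=[[0,0,0,0],[0,0,0,0],[0,0,0,0],[0,0,0,0],[0,0,0,0],[0,0,0,0],[0,0,0,0],[0,0,0,0]], jaw=0.0, grip_force=60)

```text
t: 2.62
tcp_pos: [0.5048, -0.2418, 0.0544]
tool_rot: [0.496, 0.506, -0.496, 0.503]
force: [-0.4, 2.6, 5.0]
finger_gap: 0.124
```

Run:
```python
from h import *
st()
```

```text
t 2.62 tcp [ 0.5048 -0.2418  0.0544] gap 0.124 F [-0.4  2.6  5. ]
tool axes x [-0.003  0.003 -1.   ] y [ 1.     0.017 -0.003] z [ 0.017 -1.    -0.003] q [-0.65  0.7   1.73  0.    0.72  0.91]
```

Emit:
step_arm(commands=[[-0.005,0,0,0],[-0.01,0,0,0],[-0.02,0,0,0],[-0.03,0,0,0],[-0.045,0,0,0],[-0.06,0,0,0],[-0.07,0,0,0],[-0.07,0,0,0]])

```text
t: 3.28
tcp_pos: [0.5065, -0.2432, 0.1272]
tool_rot: [0.496, 0.504, -0.495, 0.505]
force: [1.0, 0.1, -3.1]
finger_gap: 0.127
```

Run:
```python
from h import *
go([.52,-.03,.125],0.0196-np.pi/2)
snap("wrist","w2"); snap("scene","s2")
p=par("top")
print(ray(p,[(320,280),(281,155),(320,157),(316,140),(320,172),(273,178),(268,275)],.005).round(3))
```

```text
t 3.28 tcp [ 0.5065 -0.2432  0.1272] gap 0.127 F [ 1.   0.1 -3.1]
tool axes x [ 0.002 -0.    -1.   ] y [1.    0.017 0.002] z [ 0.017 -1.     0.   ] q [-0.65  0.59  1.69  0.    0.87  0.91]
shift [ 0.0022  0.0172 -0.2129] turn -0.003 q6 0.906
[[0.387 0.007 0.005]
 [0.71  0.104 0.005]
 [0.703 0.002 0.005]
 [0.75  0.011 0.005]
 [0.663 0.002 0.005]
 [0.649 0.125 0.005]
 [0.401 0.136 0.005]]
```

View pics/w2.png

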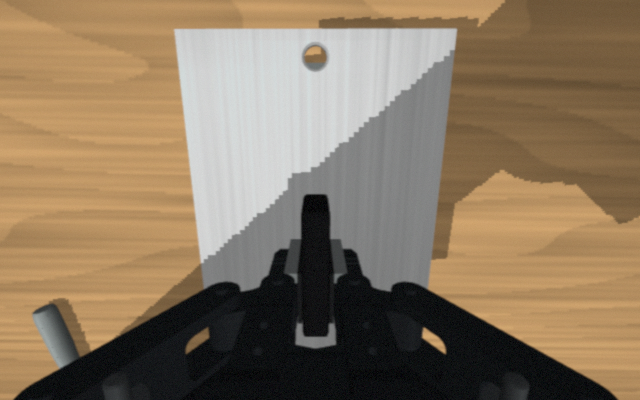

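View pics/s2.png

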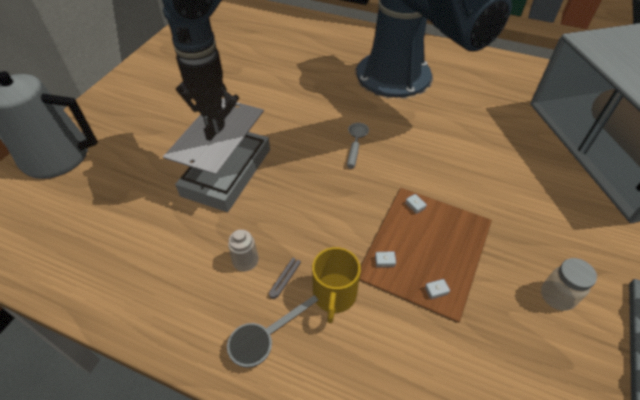

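The cover hangs level in the grip, with its hole visible at (315,57). I will carry it to open counter at (0.52, -0.03).

Emit:
step_arm(commands=[[0,0.002,-0.025,0],[0,0.005,-0.06,0],[0,0.008,-0.095,0],[0,0.012,-0.13,0],[0,0.015,-0.165,0],[0,0.017,-0.195,0],[0,0.017,-0.213,0],[0,0.017,-0.213,0]])

```text
t: 4.05
tcp_pos: [0.5165, -0.0248, 0.1244]
tool_rot: [0.494, 0.508, -0.495, 0.503]
force: [0.3, -0.9, -3.5]
finger_gap: 0.126
```

Run:
```python
from h import *
go([.52,-.03,.012],0.0196-np.pi/2)
```

```text
t 4.05 tcp [ 0.5165 -0.0248  0.1244] gap 0.126 F [ 0.3 -0.9 -3.5]
tool axes x [-0.006  0.004 -1.   ] y [ 1.     0.021 -0.006] z [ 0.021 -1.    -0.005] q [-0.27  0.55  1.8   0.    0.81  1.28]
shift [0.1123 0.0041 0.0057] turn 0.002 q6 1.281
```

Emit:
step_arm(commands=[[0.02,0.002,0.003,0],[0.04,0.004,0.005,0],[0.06,0.004,0.005,0],[0.075,0.004,0.005,0],[0.09,0.004,0.005,0],[0.1,0.004,0.005,0],[0.108,0.004,0.005,0],[0.112,0.004,0.005,0]])

```text
t: 4.72
tcp_pos: [0.5195, -0.0296, 0.011]
tool_rot: [0.494, 0.508, -0.495, 0.502]
force: [0.2, -0.1, -2.1]
finger_gap: 0.126
```

Emit:
step_arm(commands=[[0.001,0,0,0],[0.002,0,0,0],[0.002,0,0,0]])

```text
t: 4.97
tcp_pos: [0.5198, -0.0298, 0.0094]
tool_rot: [0.494, 0.508, -0.495, 0.502]
force: [-0.3, 0.3, -1.2]
finger_gap: 0.128
```

Emit:
step_arm(commands=[[0.001,0,0,0],[0.002,0,0,0],[0.002,0,0,0],[0.002,0,0,0]])

```text
t: 5.3
tcp_pos: [0.5203, -0.0299, 0.0086]
tool_rot: [0.494, 0.507, -0.495, 0.503]
force: [-1.5, 0.7, 6.6]
finger_gap: 0.129
```

Emit:
step_arm(commands=[[0,0,0,0],[0,0,0,0],[0,0,0,0],[0,0,0,0],[0,0,0,0],[0,0,0,0]], jaw=0.06)

```text
t: 5.8
tcp_pos: [0.5203, -0.0299, 0.0085]
tool_rot: [0.494, 0.508, -0.495, 0.503]
force: [0.3, 0.3, -0.3]
finger_gap: 0.704
```

Run:
```python
from h import *
st()
```

```text
t 5.8 tcp [ 0.5203 -0.0299  0.0085] gap 0.704 F [ 0.3  0.3 -0.3]
tool axes x [-0.005  0.004 -1.   ] y [ 1.     0.021 -0.005] z [ 0.021 -1.    -0.004] q [-0.27  0.76  1.84  0.    0.55  1.27]
```

Emit:
step_arm(commands=[[-0.02,0,0,0],[-0.05,0,0,0],[-0.08,0,0,0],[-0.12,0,0,0],[-0.16,0,0,0],[-0.19,0,0,0],[-0.19,0,0,0]], jaw=0.0854)

```text
t: 6.38
tcp_pos: [0.5253, -0.0316, 0.2047]
tool_rot: [0.497, 0.503, -0.493, 0.507]
force: [1.0, -0.1, 0.8]
finger_gap: 1.001
```

Emit:
step_arm(commands=[[0,0,-0.04,0],[0,0,-0.08,0],[0,-0.01,-0.12,0],[0,-0.02,-0.16,0],[0,-0.03,-0.2,0],[0,-0.03,-0.24,0],[0,-0.03,-0.25,0],[0,-0.03,-0.25,0]])

```text
t: 7.05
tcp_pos: [0.4891, 0.2204, 0.2038]
tool_rot: [0.495, 0.505, -0.492, 0.508]
force: [-0.4, -0.4, -0.1]
finger_gap: 0.997
```

Run:
```python
from h import *
st(); p,im=snap("wrist","w3"); snap("top","t3")
hsv=cv2.cvtColor(im,cv2.COLOR_RGB2HSV)
m=(hsv[:,:,1]<70)&(hsv[:,:,2]>110)
for k in regions(m,40):
    (cx,cy),sz,a=cv2.minAreaRect(k)
    if sz[0]*sz[1]>4000: continue
    box=ray(p,cv2.boxPoints(((cx,cy),sz,a)),.024)
    e=[(np.linalg.norm(box[i]-box[i-1]),box[i]-box[i-1]) for i in (1,2)]
    L=max(e,key=lambda q:q[0])
    print((round(cx),round(cy)),box.mean(0).round(4),"edges",[round(q[0],4) for q in e],"long heading",round(np.arctan2(L[1][1],L[1][0])%np.pi,3))
```

```text
t 7.05 tcp [0.4891 0.2204 0.2038] gap 0.997 F [-0.4 -0.4 -0.1]
tool axes x [ 0.007  0.001 -1.   ] y [1.    0.026 0.007] z [ 0.026 -1.    -0.001] q [ 0.22  0.44  1.69 -0.    1.    1.76]
(452, 298) [0.3528 0.0546 0.024 ] edges [np.float64(0.0117), np.float64(0.0108)] long heading 1.598
(486, 284) [0.3721 0.0171 0.024 ] edges [np.float64(0.0172), np.float64(0.0423)] long heading 0.181
(348, 221) [0.4446 0.1822 0.024 ] edges [np.float64(0.026), np.float64(0.0389)] long heading 0.999
(19, 129) [0.5334 0.5203 0.024 ] edges [np.float64(0.0373), np.float64(0.0689)] long heading 2.935
(375, 72) [0.598 0.165 0.024] edges [np.float64(0.0384), np.float64(0.0263)] long heading 1.981
(267, 42) [0.621  0.2693 0.024 ] edges [np.float64(0.0373), np.float64(0.0262)] long heading 2.248
```

View pics/w3.png

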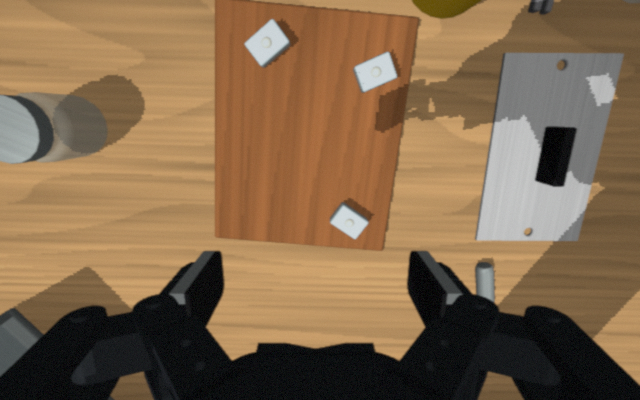

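View pics/t3.png

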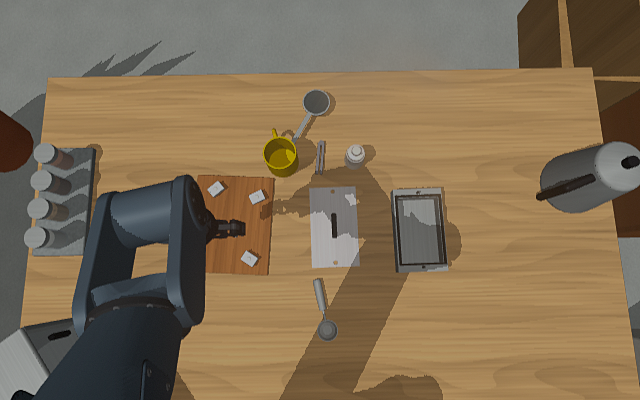

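The cover lies flat and clear at top-view pixel (334,226), and the keeper is open at (420,230). Tablet positions from the two views agree to within 2 mm. I start with the tablet at (0.444, 0.182).

Run:
```python
from h import *
go([.444,.182,.10],0.99-np.pi/2)
```

```text
t 7.15 tcp [0.4896 0.2173 0.2038] gap 0.996 F [ 0.6 -0.4 -0.2]
tool axes x [ 0.007 -0.001 -1.   ] y [1.    0.022 0.007] z [ 0.022 -1.     0.001] q [ 0.21  0.44  1.69 -0.    1.    1.76]
shift [ 0.1036 -0.0471  0.0342] turn -0.968 q6 1.76
```

Emit:
step_arm(commands=[[0.02,-0.01,0.005,-0.12],[0.04,-0.02,0.012,-0.24],[0.06,-0.03,0.02,-0.36],[0.08,-0.047,0.034,-0.48],[0.1,-0.047,0.034,-0.6],[0.1036,-0.047,0.034,-0.72],[0.1036,-0.047,0.034,-0.84],[0.1036,-0.047,0.034,-0.968]])

```text
t: 7.82
tcp_pos: [0.444, 0.1798, 0.0991]
tool_rot: [0.202, 0.676, -0.203, 0.679]
force: [-0.7, 0.0, 0.1]
finger_gap: 1.002
```

```bash
cat >> h.py <<'E'
def tabs(p,im,z=.024,lim=None,f=None):
    hsv=cv2.cvtColor(im,cv2.COLOR_RGB2HSV)
    m=(hsv[:,:,1]<70)&(hsv[:,:,2]>110); out=[]
    for k in regions(m,40):
        (cx,cy),sz,a=cv2.minAreaRect(k)
        box=ray(p,cv2.boxPoints(((cx,cy),sz,a)),z)
        e=[(np.linalg.norm(box[i]-box[i-1]),box[i]-box[i-1]) for i in (1,2)]
        if not(.02<min(q[0] for q in e)<.034 and .029<max(q[0] for q in e)<.05): continue
        L=max(e,key=lambda q:q[0])
        h=np.arctan2(L[1][1],L[1][0])%np.pi; out.append((box.mean(0),h))
        print((round(cx),round(cy)),box.mean(0).round(4),"edges",[round(q[0],4) for q in e],"heading",round(h,3))
    return out
E
python3 - <<'E'
from h import *
go([.444,.182,.01],0.99-np.pi/2); p,im=snap("wrist","w4"); tabs(p,im)
E
```

```text
t 7.82 tcp [0.444  0.1798 0.0991] gap 1.002 F [-0.7  0.   0.1]
tool axes x [ 0.004 -0.001 -1.   ] y [0.549 0.836 0.001] z [ 0.836 -0.549  0.004] q [ 0.15  0.56  1.91 -0.    0.67  0.74]
shift [ 0.0891  0.0017 -0.0015] turn 0.0 q6 0.736
(500, 391) [ 0.4885 -0.0513  0.024 ] edges [np.float64(0.0298), np.float64(0.034)] heading 2.162
(313, 206) [0.4444 0.1829 0.024 ] edges [np.float64(0.0257), np.float64(0.0374)] heading 1.006
(514, 107) [0.5952 0.1666 0.024 ] edges [np.float64(0.0284), np.float64(0.0404)] heading 2.013
```

View pics/w4.png

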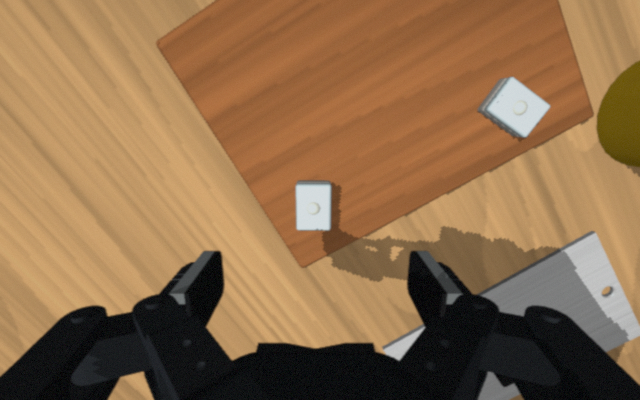

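The tablet stands square between the fingers at (313,206), as intended.

Emit:
step_arm(commands=[[0.02,0.001,-0.001,0],[0.04,0.0015,-0.001,0],[0.055,0.0015,-0.001,0],[0.068,0.0015,-0.001,0],[0.078,0.0015,-0.001,0],[0.084,0.0015,-0.001,0],[0.088,0.0015,-0.001,0],[0.088,0.0015,-0.001,0]], grip_force=40)

```text
t: 8.53
tcp_pos: [0.4446, 0.1811, 0.0109]
tool_rot: [0.201, 0.676, -0.202, 0.679]
force: [-0.1, -0.1, -0.3]
finger_gap: 1.002
```

Emit:
step_arm(commands=[[0,0,0,0],[0,0,0,0],[0,0,0,0],[0,0,0,0],[0,0,0,0],[0,0,0,0],[0,0,0,0]], jaw=0.0)

```text
t: 9.12
tcp_pos: [0.4449, 0.1812, 0.0115]
tool_rot: [0.202, 0.676, -0.201, 0.68]
force: [-0.9, 0.3, 6.5]
finger_gap: 0.297
```

Emit:
step_arm(commands=[[-0.01,0,0,0],[-0.03,0,0,0],[-0.06,0,0,0],[-0.1,0,0,0],[-0.13,0,0,0],[-0.13,0,0,0]])

```text
t: 9.62
tcp_pos: [0.4476, 0.1822, 0.1471]
tool_rot: [0.203, 0.672, -0.199, 0.683]
force: [0.9, 0.8, -0.1]
finger_gap: 0.288
```

Run:
```python
from h import *
go([.456,-.242,.14],0.018-np.pi/2); p,im=snap("wrist","w5")
```

```text
t 9.62 tcp [0.4476 0.1822 0.1471] gap 0.288 F [ 0.9  0.8 -0.1]
tool axes x [ 0.017  0.001 -1.   ] y [0.546 0.838 0.01 ] z [ 0.838 -0.546  0.014] q [ 0.16  0.47  1.88 -0.    0.78  0.74]
shift [ 0.007  -0.3509  0.2386] turn 0.975 q6 0.736
```

View pics/w5.png

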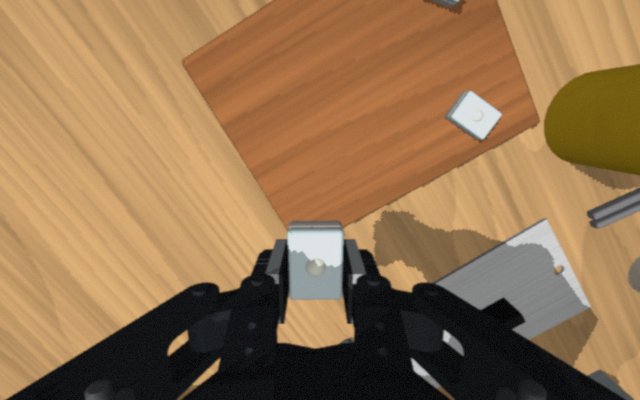

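The tablet is held square in the pads at (316,262). Now to the keeper.

Emit:
step_arm(commands=[[0,-0.035,0.024,0.12],[0,-0.07,0.048,0.24],[0,-0.105,0.072,0.36],[0,-0.14,0.095,0.48],[0,-0.175,0.12,0.6],[0,-0.205,0.14,0.72],[0,-0.235,0.16,0.84],[0,-0.265,0.18,0.975]])

```text
t: 10.33
tcp_pos: [0.4511, -0.1399, 0.144]
tool_rot: [0.498, 0.503, -0.492, 0.508]
force: [1.1, 0.6, -0.6]
finger_gap: 0.292
```

Run:
```python
from h import *
go([.456,-.242,.14],0.018-np.pi/2)
```

```text
t 10.33 tcp [ 0.4511 -0.1399  0.144 ] gap 0.292 F [ 1.1  0.6 -0.6]
tool axes x [ 0.011  0.001 -1.   ] y [1.    0.021 0.011] z [ 0.021 -1.    -0.001] q [-0.54  0.46  1.9   0.01  0.77  1.  ]
shift [0.0039 0.0027 0.1022] turn 0.003 q6 1.0
```

Emit:
step_arm(commands=[[0,0.002,0.03,0],[0,0.003,0.06,0],[0,0.003,0.085,0],[0,0.003,0.102,0],[0,0.003,0.102,0],[0,0.003,0.102,0]])

```text
t: 10.83
tcp_pos: [0.4553, -0.2419, 0.1427]
tool_rot: [0.498, 0.503, -0.492, 0.506]
force: [0.2, 0.3, -0.5]
finger_gap: 0.29
```

Run:
```python
from h import *
go([.456,-.242,.010],0.018-np.pi/2); snap("wrist","w6")
```

```text
t 10.83 tcp [ 0.4553 -0.2419  0.1427] gap 0.29 F [ 0.2  0.3 -0.5]
tool axes x [ 0.009  0.003 -1.   ] y [1.    0.019 0.009] z [ 0.019 -1.    -0.003] q [-0.71  0.51  1.8   0.01  0.83  0.83]
shift [ 0.1327 -0.0005  0.0005] turn 0.001 q6 0.834
```

View pics/w6.png

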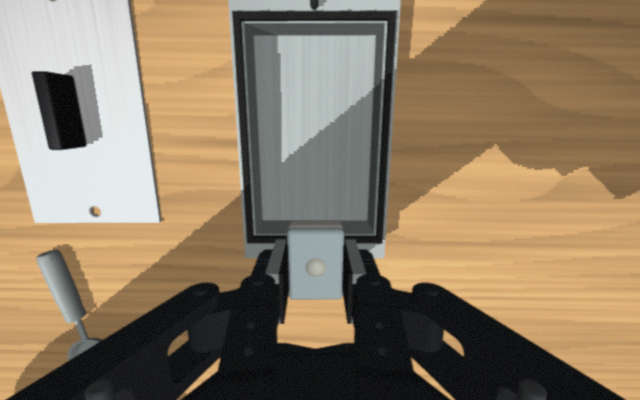

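Emit:
step_arm(commands=[[0.03,0,0,0],[0.06,0,0,0],[0.08,0,0,0],[0.1,0,0,0],[0.115,0,0,0],[0.125,0,0,0],[0.132,0,0,0],[0.133,0,0,0]])

```text
t: 11.55
tcp_pos: [0.4556, -0.2389, 0.0088]
tool_rot: [0.498, 0.505, -0.492, 0.506]
force: [0.5, 0.8, 0.3]
finger_gap: 0.289
```

Emit:
step_arm(commands=[[0,0,0,0],[0,0,0,0],[0,0,0,0],[0,0,0,0]], jaw=0.045)

```text
t: 11.88
tcp_pos: [0.456, -0.2392, 0.0096]
tool_rot: [0.498, 0.505, -0.492, 0.506]
force: [-0.5, 0.6, 0.4]
finger_gap: 0.525
```

Emit:
step_arm(commands=[[-0.015,0,0,0],[-0.035,0,0,0],[-0.07,0,0,0],[-0.11,0,0,0],[-0.15,0,0,0],[-0.19,0,0,0],[-0.2,0,0,0]])

```text
t: 12.47
tcp_pos: [0.4572, -0.2423, 0.2163]
tool_rot: [0.498, 0.5, -0.491, 0.511]
force: [0.3, -0.9, 0.9]
finger_gap: 0.524
```

Run:
```python
from h import *
go([.56,.16,.2],2.01-np.pi/2); p,im=snap("wrist","w7"); tabs(p,im,.02); p,im=snap("top","t7"); tabs(p,im)
```

```text
t 12.47 tcp [ 0.4572 -0.2423  0.2163] gap 0.524 F [ 0.3 -0.9  0.9]
tool axes x [ 0.017 -0.004 -1.   ] y [1.    0.022 0.017] z [ 0.022 -1.     0.004] q [-0.71  0.4   1.73  0.01  1.    0.84]
shift [ 0.0166  0.1112 -0.4001] turn 1.153 q6 0.835
(419, 250) [ 0.4555 -0.2387  0.024 ] edges [np.float64(0.0247), np.float64(0.0343)] heading 3.079
(257, 197) [0.5965 0.1636 0.024 ] edges [np.float64(0.0349), np.float64(0.0279)] heading 2.03
(215, 188) [0.6202 0.2695 0.024 ] edges [np.float64(0.0353), np.float64(0.0264)] heading 2.279
```

View pics/w7.png

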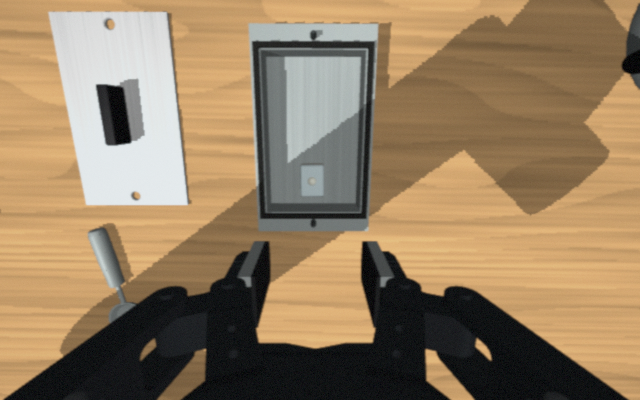

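Tablet 1 lies in the keeper at wrist pixel (312,180). I will grip the next one across its length, which needs less turning.

Emit:
step_arm(commands=[[0,0.01,-0.036,-0.06],[0,0.02,-0.072,-0.12],[0,0.03,-0.108,-0.18],[0,0.04,-0.144,-0.24],[0,0.05,-0.18,-0.3],[0,0.06,-0.216,-0.36],[0,0.07,-0.252,-0.42],[0,0.08,-0.288,-0.42]], jaw=0.0854)

```text
t: 13.23
tcp_pos: [0.5282, 0.0502, 0.2113]
tool_rot: [0.38, 0.595, -0.376, 0.6]
force: [0.4, -1.2, -0.1]
finger_gap: 0.997
```

Run:
```python
from h import *
go([.597,.1645,.11],2.01)
```

```text
t 13.23 tcp [0.5282 0.0502 0.2113] gap 0.997 F [ 0.4 -1.2 -0.1]
tool axes x [ 0.009  0.    -1.   ] y [0.903 0.429 0.008] z [ 0.429 -0.903  0.004] q [-0.12  0.42  1.7   0.    1.01  1.01]
shift [ 0.1019  0.1103 -0.0741] turn 0.004 q6 1.01
```

Emit:
step_arm(commands=[[0.01,0.02,-0.012,0],[0.03,0.045,-0.03,0],[0.055,0.07,-0.05,0],[0.08,0.095,-0.065,0],[0.102,0.11,-0.074,0],[0.102,0.11,-0.074,0],[0.102,0.11,-0.074,0]])

```text
t: 13.82
tcp_pos: [0.594, 0.1646, 0.1061]
tool_rot: [0.377, 0.598, -0.377, 0.599]
force: [0.6, -0.1, 0.6]
finger_gap: 1.005
```

Run:
```python
from h import *
p,im=snap("wrist","w8"); o=tabs(p,im)
c,h=min(o,key=lambda q:abs(q[0][0]-.597)+abs(q[0][1]-.164)); go([c[0],c[1],.0105],h)
```

```text
(495, 389) [ 0.5086 -0.0575  0.024 ] edges [np.float64(0.0351), np.float64(0.0221)] heading 0.024
(318, 200) [0.5995 0.1647 0.024 ] edges [np.float64(0.0269), np.float64(0.0355)] heading 1.991
(196, 110) [0.6215 0.269  0.024 ] edges [np.float64(0.0367), np.float64(0.0263)] heading 2.251
t 13.87 tcp [0.5949 0.164  0.1078] gap 0.997 F [ 0.3 -0.2  0.6]
tool axes x [ 0.004 -0.001 -1.   ] y [0.903 0.43  0.003] z [ 0.429 -0.903  0.002] q [ 0.09  0.67  1.56 -0.    0.91  1.22]
shift [0.0973 0.0042 0.0011] turn 0.024 q6 1.216
```

View pics/w8.png

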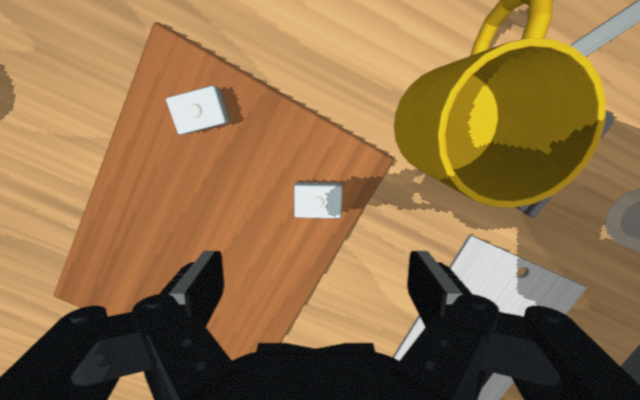

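The tablet is centred between the fingers at (318,200), with the mug well clear at (500,120).

Emit:
step_arm(commands=[[0.02,0.002,0.001,0.01],[0.04,0.003,0.001,0.02],[0.06,0.003,0.001,0.02],[0.075,0.003,0.001,0.02],[0.086,0.003,0.001,0.02],[0.093,0.003,0.001,0.02],[0.096,0.003,0.001,0.02],[0.096,0.003,0.001,0.02]])

```text
t: 14.53
tcp_pos: [0.5984, 0.1638, 0.012]
tool_rot: [0.384, 0.593, -0.383, 0.595]
force: [-1.2, 0.2, 0.6]
finger_gap: 1.001
```

Emit:
step_arm(commands=[[0,0,0,0],[0,0,0,0],[0,0,0,0],[0,0,0,0],[0,0,0,0],[0,0,0,0],[0,0,0,0]], jaw=0.0)

```text
t: 15.12
tcp_pos: [0.5991, 0.1639, 0.0129]
tool_rot: [0.385, 0.592, -0.383, 0.596]
force: [-0.5, -0.1, 5.3]
finger_gap: 0.408
```

Emit:
step_arm(commands=[[-0.01,0,0,0],[-0.03,0,0,0],[-0.06,0,0,0],[-0.1,0,0,0],[-0.13,0,0,0],[-0.13,0,0,0]])

```text
t: 15.62
tcp_pos: [0.6026, 0.1646, 0.15]
tool_rot: [0.387, 0.588, -0.38, 0.599]
force: [-0.0, -0.3, -0.5]
finger_gap: 0.408
```

Run:
```python
from h import *
go([.506,-.242,.14],0.018-np.pi/2); p,im=snap("wrist","w9")
```

```text
t 15.62 tcp [0.6026 0.1646 0.15  ] gap 0.408 F [-0.  -0.3 -0.5]
tool axes x [ 0.019  0.001 -1.   ] y [0.911 0.411 0.017] z [ 0.411 -0.912  0.007] q [ 0.09  0.62  1.52 -0.    0.98  1.24]
shift [ 0.008  -0.2554  0.3309] turn 0.406 q6 1.236
```

View pics/w9.png

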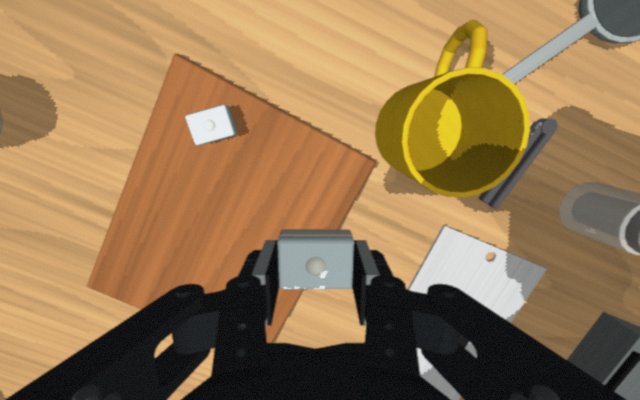

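The second tablet is held at (315,260).

Emit:
step_arm(commands=[[0,-0.024,0.03,0.05],[0,-0.048,0.06,0.1],[0,-0.072,0.09,0.15],[0,-0.096,0.122,0.2],[0,-0.12,0.153,0.25],[0,-0.144,0.185,0.3],[0,-0.168,0.216,0.35],[0,-0.192,0.247,0.406]])

```text
t: 16.33
tcp_pos: [0.5256, -0.1409, 0.145]
tool_rot: [0.499, 0.501, -0.493, 0.506]
force: [-0.1, -0.8, -0.1]
finger_gap: 0.408
```

Run:
```python
from h import *
go([.506,-.242,.14],0.018-np.pi/2)
```

```text
t 16.33 tcp [ 0.5256 -0.1409  0.145 ] gap 0.408 F [-0.1 -0.8 -0.1]
tool axes x [ 0.012  0.001 -1.   ] y [1.    0.015 0.012] z [ 0.015 -1.    -0.001] q [-0.47  0.54  1.73  0.01  0.87  1.08]
shift [ 0.0047 -0.0212  0.1008] turn -0.003 q6 1.079
```

Emit:
step_arm(commands=[[0,-0.007,0.03,0],[0,-0.014,0.06,0],[0,-0.02,0.085,0],[0,-0.021,0.101,0],[0,-0.021,0.101,0],[0,-0.021,0.101,0]])

```text
t: 16.83
tcp_pos: [0.5057, -0.242, 0.1439]
tool_rot: [0.5, 0.502, -0.493, 0.505]
force: [-0.6, 0.3, -1.3]
finger_gap: 0.411
```

Run:
```python
from h import *
go([.506,-.242,.010],0.018-np.pi/2)
p,im=snap("wrist","w10"); p,im=snap("top","t10"); tabs(p,im)
```

```text
t 16.83 tcp [ 0.5057 -0.242   0.1439] gap 0.411 F [-0.6  0.3 -1.3]
tool axes x [ 0.01   0.003 -1.   ] y [1.    0.013 0.01 ] z [ 0.013 -1.    -0.003] q [-0.65  0.56  1.68  0.01  0.89  0.9 ]
shift [ 0.1339 -0.0011  0.0004] turn -0.005 q6 0.9
(215, 188) [0.6202 0.2693 0.024 ] edges [np.float64(0.0357), np.float64(0.0267)] heading 2.279
```

View pics/w10.png

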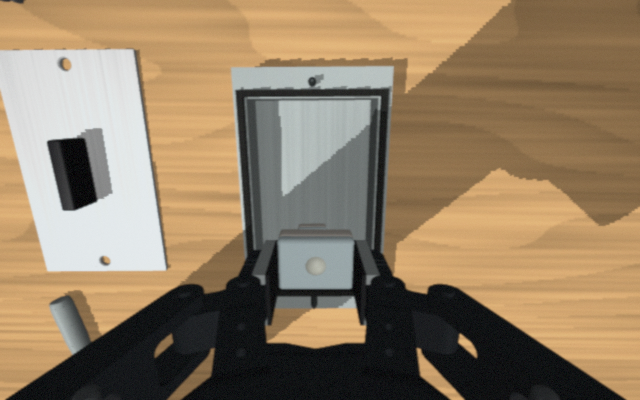

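Emit:
step_arm(commands=[[0.03,0,0,0],[0.06,0,0,0],[0.08,0,0,0],[0.1,0,0,0],[0.115,0,0,0],[0.125,0,0,0],[0.131,0,0,0],[0.132,0,0,0]])

```text
t: 17.6
tcp_pos: [0.507, -0.2385, 0.0113]
tool_rot: [0.499, 0.503, -0.492, 0.505]
force: [0.1, 0.3, 0.5]
finger_gap: 0.408
```

Emit:
step_arm(commands=[[0,0,0,0],[0,0,0,0],[0,0,0,0],[0,0,0,0]], jaw=0.05)

```text
t: 17.93
tcp_pos: [0.5075, -0.2389, 0.0122]
tool_rot: [0.499, 0.503, -0.492, 0.506]
force: [-0.9, 0.3, -0.3]
finger_gap: 0.587
```

Emit:
step_arm(commands=[[-0.015,0,0,0],[-0.035,0,0,0],[-0.07,0,0,0],[-0.11,0,0,0],[-0.15,0,0,0],[-0.19,0,0,0],[-0.2,0,0,0]])

```text
t: 18.52
tcp_pos: [0.5084, -0.2418, 0.2194]
tool_rot: [0.5, 0.498, -0.492, 0.511]
force: [0.9, -0.5, 1.3]
finger_gap: 0.584
```

Run:
```python
from h import *
go([.62,.2693,.2],2.26); p,im=snap("wrist","w11"); tabs(p,im,.02); p,im=snap("top","t11"); tabs(p,im)
```

```text
t 18.52 tcp [ 0.5084 -0.2418  0.2194] gap 0.584 F [ 0.9 -0.5  1.3]
tool axes x [ 0.021 -0.004 -1.   ] y [1.    0.018 0.021] z [ 0.018 -1.     0.005] q [-0.65  0.45  1.62  0.01  1.05  0.9 ]
shift [ 0.0194  0.1202 -0.5092] turn -0.671 q6 0.901
(418, 250) [ 0.4555 -0.2375  0.024 ] edges [np.float64(0.0222), np.float64(0.0343)] heading 3.08
(215, 188) [0.6202 0.2693 0.024 ] edges [np.float64(0.0357), np.float64(0.0267)] heading 2.279
```

View pics/w11.png

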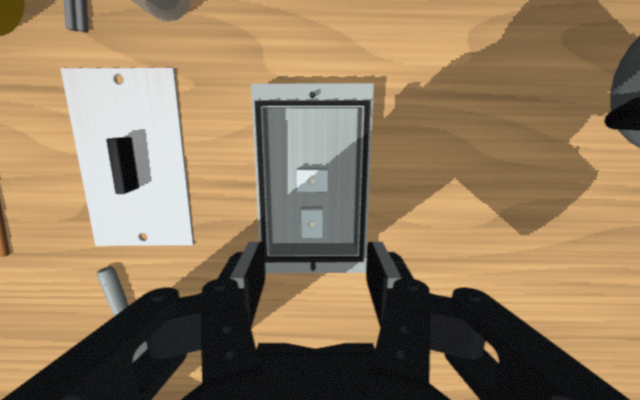

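Both placed tablets lie flat in the keeper at (312,180) and (312,223). The last one is at (0.620, 0.269).

Emit:
step_arm(commands=[[0,0.009,-0.038,-0.08],[0,0.018,-0.076,-0.16],[0,0.027,-0.114,-0.24],[0,0.036,-0.152,-0.32],[0,0.045,-0.19,-0.4],[0,0.054,-0.228,-0.49],[0,0.063,-0.266,-0.58],[0,0.072,-0.304,-0.671]], jaw=0.0854)

```text
t: 19.28
tcp_pos: [0.5721, 0.0663, 0.2138]
tool_rot: [0.302, 0.636, -0.299, 0.644]
force: [0.2, 0.3, -0.5]
finger_gap: 1.002
```

Run:
```python
from h import *
go([.62,.2693,.11],2.26)
```

```text
t 19.28 tcp [0.5721 0.0663 0.2138] gap 1.002 F [ 0.2  0.3 -0.5]
tool axes x [ 0.011 -0.001 -1.   ] y [0.769 0.639 0.008] z [ 0.639 -0.769  0.008] q [-0.08  0.48  1.59 -0.    1.07  0.8 ]
shift [ 0.1041  0.1656 -0.1265] turn 0.004 q6 0.8
```

Emit:
step_arm(commands=[[0,0.03,-0.022,0],[0.005,0.06,-0.045,0],[0.02,0.09,-0.068,0],[0.045,0.12,-0.09,0],[0.07,0.145,-0.112,0],[0.09,0.165,-0.126,0],[0.102,0.165,-0.126,0],[0.102,0.165,-0.126,0]])

```text
t: 19.95
tcp_pos: [0.6155, 0.2688, 0.1057]
tool_rot: [0.298, 0.64, -0.301, 0.641]
force: [-0.7, -0.5, -0.5]
finger_gap: 0.999
```

Run:
```python
from h import *
p,im=snap("wrist","w12"); o=tabs(p,im)
c,h=min(o,key=lambda q:abs(q[0][0]-.62)+abs(q[0][1]-.27)); go([c[0],c[1],.0115],h)
```

```text
(500, 386) [0.5929 0.0307 0.024 ] edges [np.float64(0.0394), np.float64(0.0314)] heading 2.263
(319, 198) [0.6226 0.2705 0.024 ] edges [np.float64(0.0352), np.float64(0.0279)] heading 2.267
t 20.0 tcp [0.6168 0.2679 0.108 ] gap 1.004 F [ 0.4 -0.6  1.5]
tool axes x [ 0.003 -0.004 -1.   ] y [0.769 0.64  0.   ] z [ 0.639 -0.769  0.005] q [ 0.25  0.73  1.4  -0.01  1.    1.13]
shift [0.0965 0.0062 0.0013] turn -0.002 q6 1.126
```

View pics/w12.png

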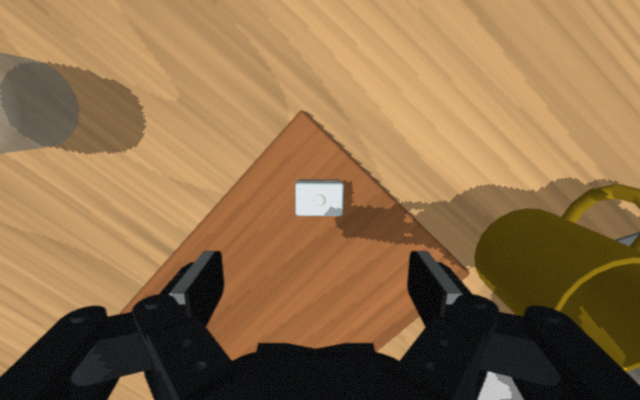

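The tablet is centred between the open fingers at (319,198).

Emit:
step_arm(commands=[[0.02,0.003,0.001,0],[0.04,0.005,0.001,0],[0.06,0.005,0.001,0],[0.075,0.005,0.001,0],[0.086,0.005,0.001,0],[0.093,0.005,0.001,0],[0.096,0.005,0.001,0],[0.096,0.005,0.001,0]])

```text
t: 20.67
tcp_pos: [0.6216, 0.2695, 0.0119]
tool_rot: [0.3, 0.639, -0.301, 0.642]
force: [1.1, -0.6, -0.6]
finger_gap: 0.999
```

Emit:
step_arm(commands=[[0,0,0,0],[0,0,0,0],[0,0,0,0],[0,0,0,0],[0,0,0,0],[0,0,0,0],[0,0,0,0]], jaw=0.0)

```text
t: 21.25
tcp_pos: [0.6224, 0.2698, 0.0129]
tool_rot: [0.3, 0.638, -0.301, 0.642]
force: [-0.8, 0.0, 5.6]
finger_gap: 0.405
```

Emit:
step_arm(commands=[[-0.01,0,0,0],[-0.03,0,0,0],[-0.06,0,0,0],[-0.1,0,0,0],[-0.13,0,0,0],[-0.13,0,0,0],[-0.13,0,0,0]])

```text
t: 21.83
tcp_pos: [0.6231, 0.2707, 0.1459]
tool_rot: [0.301, 0.637, -0.299, 0.644]
force: [-0.6, 0.3, -0.8]
finger_gap: 0.411
```

Run:
```python
from h import *
go([.556,-.242,.145],0.018-np.pi/2); p,im=snap("wrist","w13")
```

```text
t 21.83 tcp [0.6231 0.2707 0.1459] gap 0.411 F [-0.6  0.3 -0.8]
tool axes x [ 0.01  -0.002 -1.   ] y [0.769 0.639 0.006] z [ 0.639 -0.769  0.008] q [ 0.25  0.69  1.37 -0.    1.07  1.13]
shift [ 0.0013 -0.3793  0.3513] turn 0.676 q6 1.127
```

View pics/w13.png

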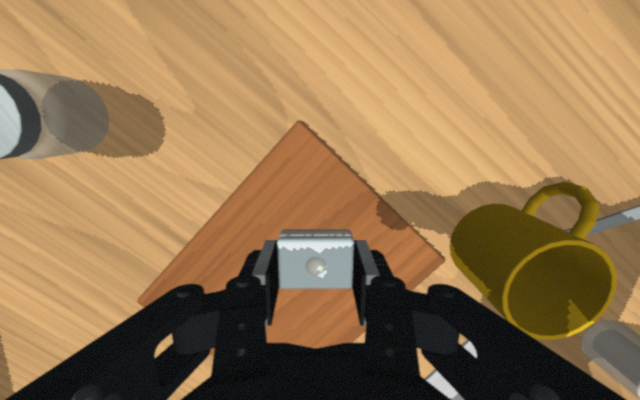

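Emit:
step_arm(commands=[[0,-0.028,0.026,0.08],[0,-0.056,0.052,0.16],[0,-0.084,0.078,0.24],[0,-0.112,0.104,0.33],[0,-0.14,0.13,0.42],[0,-0.168,0.156,0.51],[0,-0.196,0.182,0.6],[0,-0.224,0.208,0.676]])

```text
t: 22.55
tcp_pos: [0.58, -0.0342, 0.1423]
tool_rot: [0.496, 0.503, -0.497, 0.504]
force: [0.4, 0.2, 0.0]
finger_gap: 0.405
```

Run:
```python
from h import *
go([.556,-.242,.145],0.018-np.pi/2)
```

```text
t 22.55 tcp [ 0.58   -0.0342  0.1423] gap 0.405 F [0.4 0.2 0. ]
tool axes x [ 0.001 -0.002 -1.   ] y [1.    0.014 0.001] z [ 0.014 -1.     0.002] q [-0.25  0.58  1.63 -0.    0.93  1.31]
shift [-0.0023 -0.0268  0.2075] turn -0.004 q6 1.308
```

Emit:
step_arm(commands=[[-0.002,-0.005,0.038,0],[-0.002,-0.01,0.076,0],[-0.002,-0.015,0.114,0],[-0.002,-0.02,0.15,0],[-0.002,-0.025,0.185,0],[-0.002,-0.027,0.207,0],[-0.002,-0.027,0.207,0],[-0.002,-0.027,0.207,0]])

```text
t: 23.22
tcp_pos: [0.5542, -0.2422, 0.1427]
tool_rot: [0.497, 0.503, -0.498, 0.502]
force: [0.4, 1.0, -0.6]
finger_gap: 0.408
```

Run:
```python
from h import *
go([.556,-.242,.012],0.018-np.pi/2)
```

```text
t 23.22 tcp [ 0.5542 -0.2422  0.1427] gap 0.408 F [ 0.4  1.  -0.6]
tool axes x [-0.003  0.001 -1.   ] y [ 1.     0.01  -0.003] z [ 0.01  -1.    -0.001] q [-0.6   0.61  1.56 -0.    0.97  0.96]
shift [ 0.1307  0.0021 -0.    ] turn -0.008 q6 0.965
```

Emit:
step_arm(commands=[[0.03,0.002,0,0],[0.06,0.002,0,0],[0.08,0.002,0,0],[0.1,0.002,0,0],[0.115,0.002,0,0],[0.125,0.002,0,0],[0.13,0.002,0,0],[0.131,0.002,0,0]])

```text
t: 23.88
tcp_pos: [0.5551, -0.2404, 0.0104]
tool_rot: [0.496, 0.505, -0.498, 0.501]
force: [0.6, 0.8, 0.8]
finger_gap: 0.405
```

Emit:
step_arm(commands=[[0,0,0,0],[0,0,0,0],[0,0,0,0],[0,0,0,0]], jaw=0.05)

```text
t: 24.22
tcp_pos: [0.5556, -0.2407, 0.0113]
tool_rot: [0.497, 0.504, -0.498, 0.502]
force: [-1.1, -0.6, -0.3]
finger_gap: 0.582
```

Emit:
step_arm(commands=[[-0.015,0,0,0],[-0.035,0,0,0],[-0.07,0,0,0],[-0.11,0,0,0],[-0.15,0,0,0],[-0.17,0,0,0],[-0.17,0,0,0],[-0.17,0,0,0]])

```text
t: 24.88
tcp_pos: [0.5569, -0.2415, 0.1835]
tool_rot: [0.497, 0.503, -0.497, 0.503]
force: [0.3, 0.5, -0.4]
finger_gap: 0.584
```

Emit:
step_arm(commands=[[0,-0.03,0,0],[0,-0.06,0,0],[0,-0.09,0,0],[0,-0.1,0,0],[0,-0.1,0,0],[0,-0.1,0,0]])

```text
t: 25.38
tcp_pos: [0.4571, -0.2429, 0.1828]
tool_rot: [0.497, 0.503, -0.498, 0.503]
force: [0.1, -0.7, 0.5]
finger_gap: 0.589
```

Run:
```python
from h import *
go([.52,-.03,.15],0.021-np.pi/2); p,im=snap("wrist","w14"); tabs(p,im,.02); p,im=snap("top","t14"); tabs(p,im); p,im=snap("scene","s14")
```

```text
t 25.38 tcp [ 0.4571 -0.2429  0.1828] gap 0.589 F [ 0.1 -0.7  0.5]
tool axes x [-0. -0. -1.] y [ 1.    0.01 -0.  ] z [ 0.01 -1.    0.  ] q [-0.7   0.45  1.75 -0.    0.94  0.86]
shift [ 0.0328  0.0651 -0.2122] turn -0.011 q6 0.856
(419, 250) [ 0.4555 -0.2387  0.024 ] edges [np.float64(0.0247), np.float64(0.0343)] heading 3.079
```

View pics/w14.png

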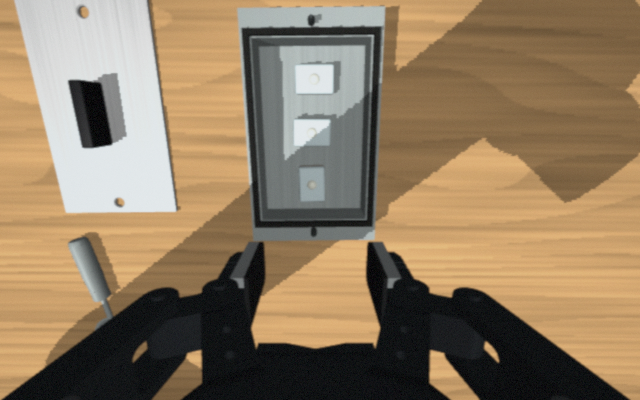

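View pics/s14.png

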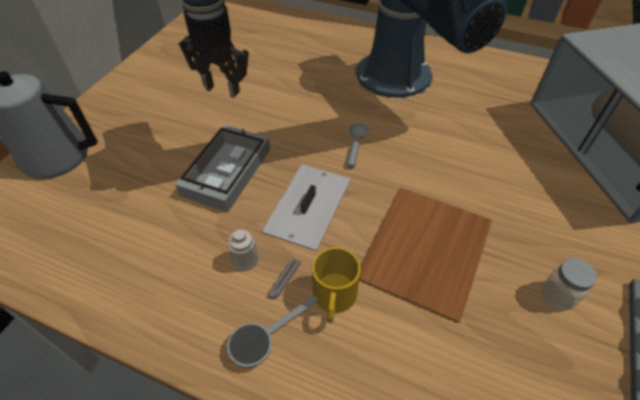

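View pics/t14.png

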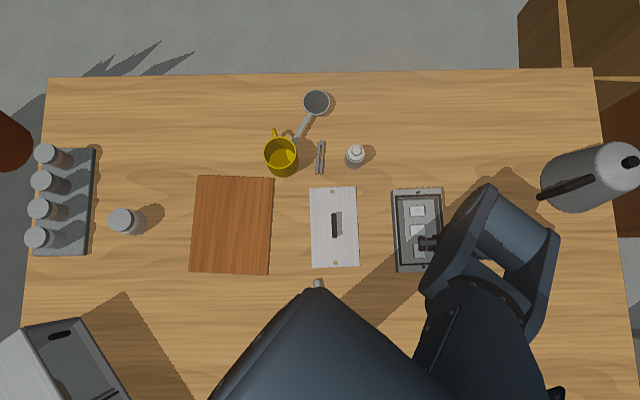

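All three tablets lie flat in the keeper at (315,79), (312,131) and (312,184). The board is empty and the cover is ready at (90,113).

Emit:
step_arm(commands=[[0,0.01,-0.035,-0.002],[0,0.02,-0.07,-0.005],[0,0.03,-0.105,-0.008],[0,0.04,-0.14,-0.011],[0,0.05,-0.175,-0.011],[0,0.063,-0.205,-0.011],[0,0.065,-0.212,-0.011],[0,0.065,-0.212,-0.011]], jaw=0.06)

```text
t: 26.2
tcp_pos: [0.5224, -0.028, 0.1829]
tool_rot: [0.493, 0.506, -0.493, 0.508]
force: [0.3, -0.7, -0.4]
finger_gap: 0.704
```

Run:
```python
from h import *
go([.5203,-.0299,.0088],0.021-np.pi/2); p,im=snap("wrist","w15")
```

```text
t 26.2 tcp [ 0.5224 -0.028   0.1829] gap 0.704 F [ 0.3 -0.7 -0.4]
tool axes x [ 0.002 -0.001 -1.   ] y [1.    0.028 0.002] z [ 0.028 -1.     0.002] q [-0.27  0.46  1.74 -0.    0.94  1.28]
shift [ 0.1741 -0.0026  0.0016] turn 0.007 q6 1.276
```

View pics/w15.png

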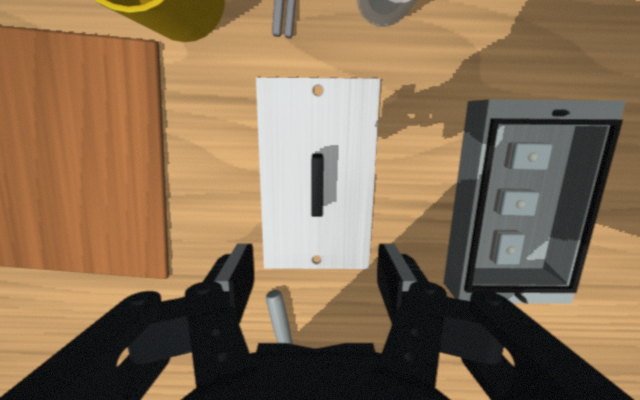

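Emit:
step_arm(commands=[[0.03,-0.002,0.0015,0.005],[0.06,-0.0025,0.0015,0.007],[0.09,-0.0025,0.0015,0.007],[0.12,-0.0025,0.0015,0.007],[0.14,-0.0025,0.0015,0.007],[0.155,-0.0025,0.0015,0.007],[0.16,-0.0025,0.0015,0.007],[0.16,-0.0025,0.0015,0.007]])

```text
t: 26.92
tcp_pos: [0.5189, -0.0326, 0.0215]
tool_rot: [0.495, 0.504, -0.496, 0.504]
force: [-1.0, 0.7, -0.0]
finger_gap: 0.701
```

Run:
```python
from h import *
go([.5203,-.0299,.0088],0.021-np.pi/2)
```

```text
t 26.92 tcp [ 0.5189 -0.0326  0.0215] gap 0.701 F [-1.   0.7 -0. ]
tool axes x [-0.001 -0.001 -1.   ] y [ 1.     0.018 -0.001] z [ 0.018 -1.     0.001] q [-0.28  0.74  1.84 -0.    0.57  1.28]
shift [ 0.0127  0.0014 -0.0027] turn -0.003 q6 1.279
```

Emit:
step_arm(commands=[[0.005,0.0014,-0.0027,-0.003],[0.01,0.0014,-0.0027,-0.003],[0.0125,0.0014,-0.0027,-0.003],[0.0125,0.0014,-0.0027,-0.003],[0.0125,0.0014,-0.0027,-0.003]])

```text
t: 27.33
tcp_pos: [0.5205, -0.0299, 0.0094]
tool_rot: [0.494, 0.505, -0.495, 0.505]
force: [0.7, 0.5, 0.6]
finger_gap: 0.702
```

Run:
```python
from h import *
go([.5203,-.0299,.0088],0.021-np.pi/2)
```

```text
t 27.33 tcp [ 0.5205 -0.0299  0.0094] gap 0.702 F [0.7 0.5 0.6]
tool axes x [-0.001 -0.002 -1.   ] y [ 1.     0.021 -0.001] z [ 0.021 -1.     0.002] q [-0.27  0.76  1.84 -0.    0.54  1.28]
shift [ 0.0006 -0.0002 -0.    ] turn -0.0 q6 1.282
```

Emit:
step_arm(commands=[[0,0,0,0],[0,0,0,0],[0,0,0,0],[0,0,0,0],[0,0,0,0],[0,0,0,0],[0,0,0,0],[0,0,0,0]], jaw=0.0, grip_force=80)

```text
t: 28.0
tcp_pos: [0.5206, -0.0299, 0.0098]
tool_rot: [0.494, 0.505, -0.495, 0.506]
force: [-0.4, 0.9, 5.9]
finger_gap: 0.123
```

Emit:
step_arm(commands=[[-0.005,0,0,0],[-0.015,0,0,0],[-0.03,0,0,0],[-0.05,0,0,0],[-0.08,0,0,0],[-0.11,0,0,0],[-0.12,0,0,0],[-0.12,0,0,0]])

```text
t: 28.67
tcp_pos: [0.5225, -0.0301, 0.1327]
tool_rot: [0.495, 0.503, -0.494, 0.508]
force: [0.0, -0.3, -2.3]
finger_gap: 0.127
```

Run:
```python
from h import *
go([.5048,-.2418,.12],0.018-np.pi/2); p,im=snap("wrist","w16")
```

```text
t 28.67 tcp [ 0.5225 -0.0301  0.1327] gap 0.127 F [ 0.  -0.3 -2.3]
tool axes x [ 0.006 -0.004 -1.   ] y [1.    0.021 0.006] z [ 0.021 -1.     0.004] q [-0.27  0.54  1.78 -0.    0.81  1.28]
shift [ 0.0133 -0.0222  0.2112] turn 0.003 q6 1.281
```

View pics/w16.png

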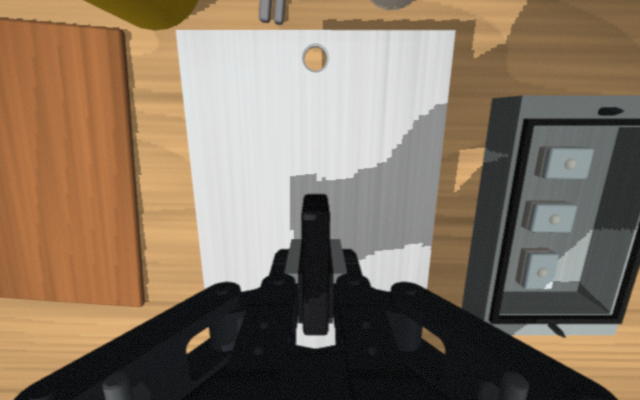

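The cover is held as before, with its hole at (315,58) against (315,57) on the first lift. Carrying it back.

Emit:
step_arm(commands=[[0,-0.002,0.025,0],[0,-0.006,0.06,0],[0,-0.01,0.095,0],[0,-0.013,0.13,0],[0,-0.017,0.165,0],[0,-0.02,0.195,0.003],[0,-0.022,0.211,0.003],[0,-0.022,0.211,0.003]])

```text
t: 29.38
tcp_pos: [0.5027, -0.2449, 0.1291]
tool_rot: [0.496, 0.502, -0.497, 0.504]
force: [0.2, 0.4, -2.2]
finger_gap: 0.123
```

Run:
```python
from h import *
go([.5048,-.2418,.08],0.018-np.pi/2)
```

```text
t 29.38 tcp [ 0.5027 -0.2449  0.1291] gap 0.123 F [ 0.2  0.4 -2.2]
tool axes x [ 0.001 -0.003 -1.   ] y [1.    0.014 0.001] z [ 0.014 -1.     0.003] q [-0.65  0.58  1.69 -0.    0.87  0.91]
shift [ 0.0491  0.002  -0.0032] turn -0.004 q6 0.906
```

Emit:
step_arm(commands=[[0.01,0.002,-0.003,-0.004],[0.025,0.002,-0.003,-0.004],[0.04,0.002,-0.003,-0.004],[0.046,0.002,-0.003,-0.004],[0.048,0.002,-0.003,-0.004],[0.048,0.002,-0.003,-0.004],[0.048,0.002,-0.003,-0.004]])

```text
t: 29.97
tcp_pos: [0.5049, -0.2414, 0.081]
tool_rot: [0.495, 0.504, -0.496, 0.505]
force: [-0.6, 0.1, -2.8]
finger_gap: 0.118
```

Run:
```python
from h import *
go([.5048,-.2418,.08],0.018-np.pi/2); p,im=snap("wrist","w17"); snap("scene","s17")
# predicted projection of pin tip (keeper centre est) and hole
s,T=telemetry.sense(),None
for c in [(.506,-.2415),(.5048,-.2418)]:
    u=np.array([np.cos(.018),np.sin(.018)])
    print(proj(p,[[*(np.array(c)+.091*u),z] for z in (.04,.056,.072)]).round(1).tolist())
cv2.imwrite("pics/w17c.png",cv2.resize(im[10:110,260:380,::-1],None,fx=5,fy=5,interpolation=cv2.INTER_CUBIC))
```

```text
t 29.97 tcp [ 0.5049 -0.2414  0.081 ] gap 0.118 F [-0.6  0.1 -2.8]
tool axes x [ 0.001 -0.002 -1.   ] y [1.    0.019 0.001] z [ 0.019 -1.     0.002] q [-0.64  0.66  1.72 -0.    0.76  0.91]
shift [ 0.001  -0.0001  0.0004] turn 0.001 q6 0.909
[[314.6, 68.1], [314.7, 63.7], [314.8, 58.4]]
[[315.1, 70.4], [315.2, 66.3], [315.4, 61.3]]
```

View pics/w17c.png

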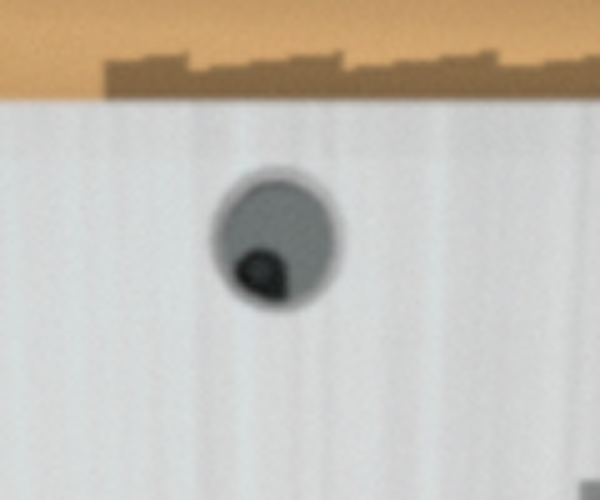

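View pics/s17.png

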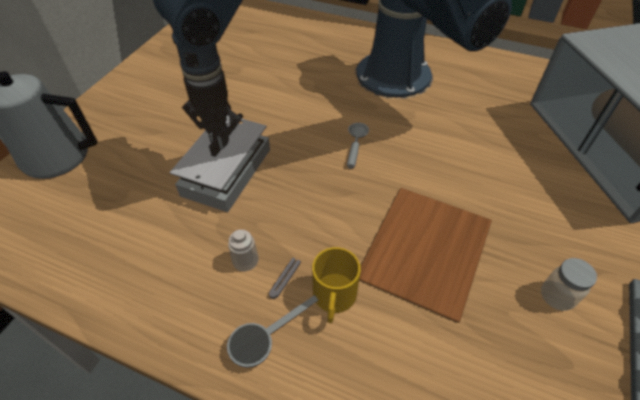

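```bash
python3 - <<'E'
from h import *
p=par("wrist"); print(p[1])
for z in (.05,.053,.056): print("pin",z,ray(p,(312.4,64.4),z).round(4))
print("hole top",ray(p,(315.4,57.6),.0752).round(4))
# other checks: pins in w14 were seen from camera at pose w/ tcp .4571,-.2429,.1828
E
python3 - <<'E'
import cv2
a=cv2.imread('pics/w14.png'); cv2.imwrite('pics/w14a.png',cv2.resize(a[0:50,270:360],None,fx=8,fy=8,interpolation=cv2.INTER_CUBIC))
cv2.imwrite('pics/w14b.png',cv2.resize(a[210:260,270:360],None,fx=8,fy=8,interpolation=cv2.INTER_CUBIC))
E
```

```text
[ 0.57416429 -0.24043534  0.22382295]
pin 0.05 [[ 0.598  -0.2394  0.05  ]]
pin 0.053 [[ 0.5975 -0.2394  0.053 ]]
pin 0.056 [[ 0.5971 -0.2394  0.056 ]]
hole top [[ 0.5973 -0.2408  0.0752]]
```

View pics/w14a.png

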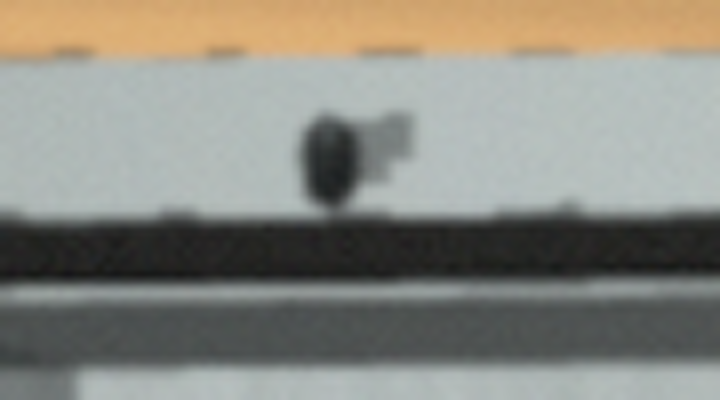

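View pics/w14b.png

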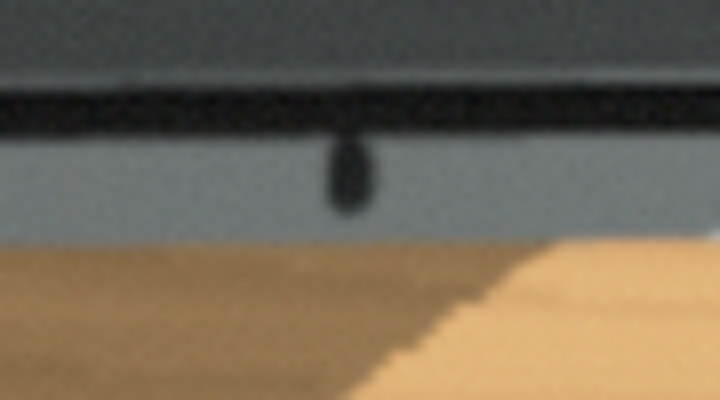

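Run:
```python
from h import *
s=telemetry.sense(); T=R.from_quat(s["tool_rot"]).as_matrix(); K,o,A=par("wrist")
off=T.T@(o-s["tcp_pos"]); RA=T.T@A; print(off.round(4))
# w14 pose
x=np.array([0,0,-1.]);y=np.array([1,.010,0]);y/=np.linalg.norm(y);z=np.cross(x,y);T4=np.c_[x,y,z]
q=(K,np.array([.4571,-.2429,.1828])+T4@off,T4@RA)
for z in (.052,.056): 
    P=ray(q,[(270+326/8,122/8),(270+350/8,210+202/8)],z); d=P[0]-P[1]; print(z,P.round(4).tolist(),P.mean(0).round(4),np.linalg.norm(d).round(4),np.arctan2(d[1],d[0]).round(4))
```

```text
[-0.1419  0.0692  0.0002]
0.052 [[0.5984, -0.2385, 0.052], [0.4143, -0.2427, 0.052]] [ 0.5063 -0.2406  0.052 ] 0.1842 0.0231
0.056 [[0.5974, -0.2385, 0.056], [0.4159, -0.2427, 0.056]] [ 0.5066 -0.2406  0.056 ] 0.1815 0.0231
```

Through the far hole the pin sits about 1.4 mm off in y. I correct that, come down to just above the pin tips and look again.

Emit:
step_arm(commands=[[0.003,0,-0.0013,-0.002],[0.006,0,-0.0013,-0.002],[0.009,0,-0.0013,-0.002],[0.011,0,-0.0013,-0.002],[0.011,0,-0.0013,-0.002],[0.011,0,-0.0013,-0.002]])

```text
t: 30.57
tcp_pos: [0.5052, -0.2407, 0.0705]
tool_rot: [0.495, 0.504, -0.495, 0.506]
force: [0.3, 0.9, -2.3]
finger_gap: 0.12
```

Run:
```python
from h import *
st(); p,im=snap("wrist","w18")
cv2.imwrite("pics/w18c.png",cv2.resize(im[10:110,260:380,::-1],None,fx=5,fy=5,interpolation=cv2.INTER_CUBIC))
```

```text
t 30.57 tcp [ 0.5052 -0.2407  0.0705] gap 0.12 F [ 0.3  0.9 -2.3]
tool axes x [ 0.002 -0.003 -1.   ] y [1.    0.02  0.002] z [ 0.02  -1.     0.003] q [-0.64  0.67  1.73 -0.    0.74  0.91]
```

View pics/w18c.png

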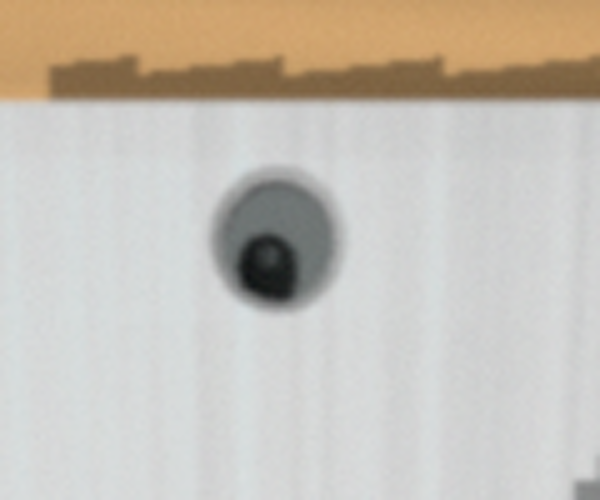

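Run:
```python
from h import *
p=par("wrist")
print("pin",ray(p,[(313.6,61.6),(313.6,62.6)],.055).round(4).tolist())
print("hole top",ray(p,(315.4,57.6),.0647).round(4))
go([.5053,-.240,.062])
```

```text
pin [[0.5969, -0.2386, 0.055], [0.5965, -0.2386, 0.055]]
hole top [[ 0.5972 -0.2394  0.0647]]
t 30.62 tcp [ 0.5053 -0.2408  0.0706] gap 0.124 F [-0.1  0.1 -2.2]
tool axes x [ 0.002 -0.003 -1.   ] y [1.    0.02  0.002] z [ 0.02  -1.     0.003] q [-0.64  0.67  1.73 -0.    0.74  0.91]
shift [ 0.0086  0.     -0.0008] turn 0 q6 0.909
```

Still 0.8 mm in y. I shift that and lower over the tips, checking the force.

Emit:
step_arm(commands=[[0.001,0,-0.0008,0],[0.004,0,-0.0008,0],[0.007,0,-0.0008,0],[0.009,0,-0.0008,0],[0.011,0,-0.0008,0],[0.012,0,-0.0008,0],[0.012,0,-0.0008,0]])

```text
t: 31.2
tcp_pos: [0.5051, -0.2399, 0.0582]
tool_rot: [0.495, 0.504, -0.495, 0.506]
force: [0.2, 0.1, -1.9]
finger_gap: 0.121
```

Run:
```python
from h import *
st(); p,im=snap("wrist","w19"); snap("scene","s19")
a=cv2.resize(im[10:110,260:380,::-1],None,fx=4,fy=4,interpolation=cv2.INTER_CUBIC)
cv2.imwrite("pics/w19c.png",a); i2=cv2.imread("pics/s19.png"); cv2.imwrite("pics/s19c.png",cv2.resize(i2[100:230,150:300],None,fx=4,fy=4,interpolation=cv2.INTER_CUBIC))
```

```text
t 31.2 tcp [ 0.5051 -0.2399  0.0582] gap 0.121 F [ 0.2  0.1 -1.9]
tool axes x [ 0.002 -0.003 -1.   ] y [1.    0.02  0.001] z [ 0.02  -1.     0.003] q [-0.64  0.7   1.73 -0.    0.71  0.91]
```

View pics/w19c.png

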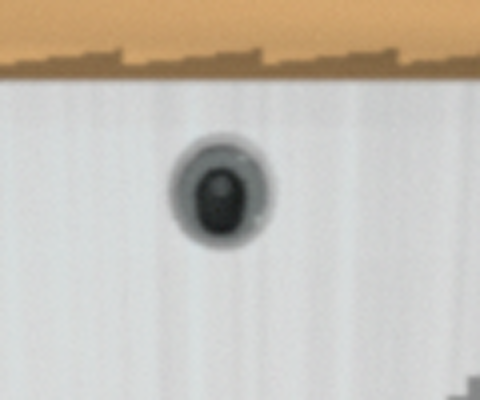

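View pics/s19c.png

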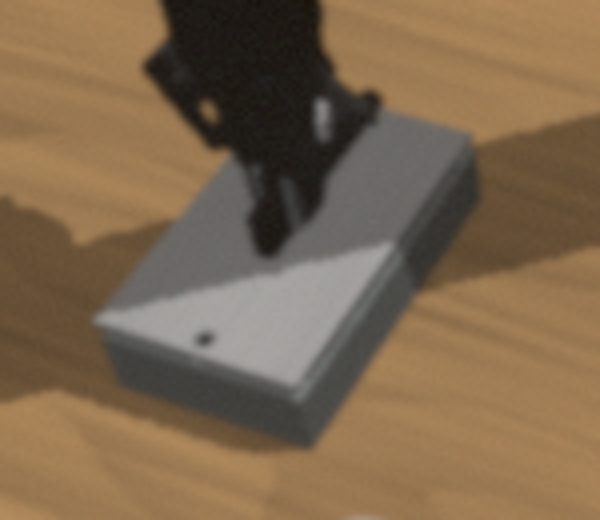

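The pin is now centred in the far hole, the force reads only the cover's weight, and the plate hangs level just above the seal. Pressing down.

Emit:
step_arm(commands=[[0.001,0,0,0],[0.002,0,0,0],[0.003,0,0,0],[0.004,0,0,0],[0.004,0,0,0]], grip_force=100)

```text
t: 31.72
tcp_pos: [0.5054, -0.2402, 0.0552]
tool_rot: [0.495, 0.503, -0.495, 0.507]
force: [-0.8, 0.3, 3.8]
finger_gap: 0.114
```

Emit:
step_arm(commands=[[0.001,0,0,0],[0.002,0,0,0],[0.003,0,0,0],[0.004,0,0,0],[0.004,0,0,0]])

```text
t: 32.13
tcp_pos: [0.5054, -0.2402, 0.0519]
tool_rot: [0.495, 0.503, -0.495, 0.507]
force: [-0.6, 0.6, 5.2]
finger_gap: 0.117
```

Emit:
step_arm(commands=[[0.001,0,0,0],[0.002,0,0,0],[0.003,0,0,0],[0.004,0,0,0],[0.004,0,0,0]])

```text
t: 32.55
tcp_pos: [0.5054, -0.2402, 0.0504]
tool_rot: [0.495, 0.503, -0.495, 0.507]
force: [-3.5, 1.7, 17.8]
finger_gap: 0.115
```

Emit:
step_arm(commands=[[0.001,0,0,0],[0.002,0,0,0],[0.003,0,0,0],[0.003,0,0,0]])

```text
t: 32.88
tcp_pos: [0.5055, -0.2402, 0.0503]
tool_rot: [0.495, 0.503, -0.495, 0.507]
force: [-4.7, 2.7, 22.6]
finger_gap: 0.123
```

The plate stops hard at TCP z 0.0503, which puts its underside about 40.5 mm up, under 22 N. I ease off and release.

Emit:
step_arm(commands=[[0,0,0,0],[0,0,0,0],[0,0,0,0]])

```text
t: 33.13
tcp_pos: [0.506, -0.2406, 0.0504]
tool_rot: [0.495, 0.503, -0.495, 0.508]
force: [0.7, 0.4, 5.0]
finger_gap: 0.114
```

Emit:
step_arm(commands=[[0,0,0,0],[0,0,0,0],[0,0,0,0],[0,0,0,0],[0,0,0,0],[0,0,0,0]], jaw=0.06)

```text
t: 33.63
tcp_pos: [0.506, -0.2406, 0.0502]
tool_rot: [0.495, 0.503, -0.495, 0.508]
force: [0.7, 0.2, -0.8]
finger_gap: 0.705
```

Emit:
step_arm(commands=[[-0.02,0,0,0],[-0.05,0,0,0],[-0.08,0,0,0],[-0.12,0,0,0],[-0.15,-0.01,0,0],[-0.15,-0.03,0,0],[-0.15,-0.04,0,0],[-0.15,-0.04,0,0]])

```text
t: 34.3
tcp_pos: [0.4628, -0.2395, 0.1998]
tool_rot: [0.495, 0.503, -0.496, 0.506]
force: [0.6, 0.7, -1.3]
finger_gap: 0.706
```

Run:
```python
from h import *
st(); p,im=snap("wrist","w20"); snap("scene","s20")
i2=cv2.imread("pics/s20.png"); cv2.imwrite("pics/s20c.png",cv2.resize(i2[110:225,160:290],None,fx=5,fy=5,interpolation=cv2.INTER_CUBIC))
```

```text
t 34.3 tcp [ 0.4628 -0.2395  0.1998] gap 0.706 F [ 0.6  0.7 -1.3]
tool axes x [ 0.002 -0.004 -1.   ] y [1.    0.019 0.002] z [ 0.019 -1.     0.004] q [-0.69  0.43  1.73 -0.    0.98  0.86]
```

View pics/w20.png

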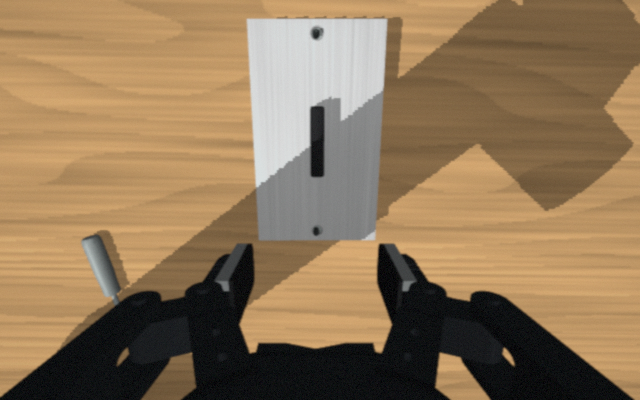

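View pics/s20c.png

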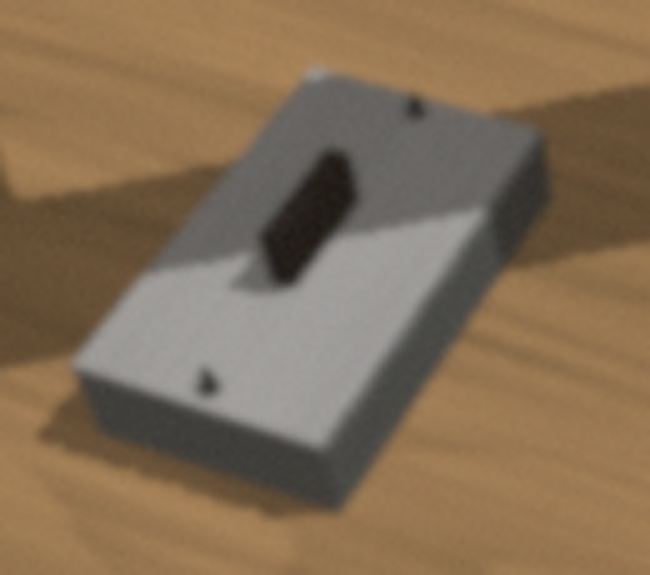

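The cover lies on the rim with no visible gap, and both pins stand through their holes at wrist pixels (317,33) and (317,231). As a check I press once more on top of the grip bar with shut fingers, so the plate can level itself.

Run:
```python
from h import *
go([.5058,-.2404,.085],0.02-np.pi/2)
```

```text
t 34.4 tcp [ 0.4648 -0.2402  0.1991] gap 0.704 F [ 0.8 -0.5 -0.6]
tool axes x [ 0.003 -0.004 -1.   ] y [1.    0.019 0.003] z [ 0.019 -1.     0.004] q [-0.69  0.43  1.72 -0.    0.98  0.86]
shift [0.1143 0.0407 0.0005] turn -0.001 q6 0.862
```

Emit:
step_arm(commands=[[0,0.02,0,0],[0.01,0.04,0,0],[0.03,0.0405,0.0005,0],[0.06,0.0405,0.0005,0],[0.08,0.0405,0.0005,0],[0.1,0.0405,0.0005,0],[0.108,0.0405,0.0005,0],[0.108,0.0405,0.0005,0]], jaw=0.0, grip_force=40)

```text
t: 35.07
tcp_pos: [0.5045, -0.2392, 0.0881]
tool_rot: [0.495, 0.505, -0.496, 0.504]
force: [-0.1, -0.6, 0.2]
finger_gap: -0.001
```

Run:
```python
from h import *
go([.5058,-.2404,.076],0.02-np.pi/2)
```

```text
t 35.07 tcp [ 0.5045 -0.2392  0.0881] gap -0.001 F [-0.1 -0.6  0.2]
tool axes x [-0.002 -0.    -1.   ] y [ 1.     0.02  -0.002] z [ 0.02 -1.    0.  ] q [-0.64  0.65  1.72 -0.    0.78  0.91]
shift [0.0121 0.0013 0.0012] turn -0.0 q6 0.91
```

Emit:
step_arm(commands=[[0.005,0.001,0.0012,0],[0.01,0.001,0.0012,0],[0.012,0.001,0.0012,0],[0.014,0.001,0.0012,0],[0.015,0.001,0.0012,0],[0.015,0.001,0.0012,0]])

```text
t: 35.57
tcp_pos: [0.506, -0.2407, 0.0746]
tool_rot: [0.495, 0.505, -0.495, 0.505]
force: [-0.7, 1.5, 6.2]
finger_gap: -0.003
```

Emit:
step_arm(commands=[[0.001,0,0,0],[0.002,0,0,0],[0.003,0,0,0],[0.003,0,0,0]])

```text
t: 35.9
tcp_pos: [0.5065, -0.241, 0.0745]
tool_rot: [0.495, 0.504, -0.495, 0.506]
force: [-3.4, 2.1, 16.9]
finger_gap: 0.003
```

Emit:
step_arm(commands=[[0.001,0,0,0],[0.003,0,0,0],[0.0045,0,0,0],[0.0045,0,0,0]])

```text
t: 36.23
tcp_pos: [0.5075, -0.2417, 0.0744]
tool_rot: [0.495, 0.503, -0.495, 0.507]
force: [-5.6, 3.8, 29.1]
finger_gap: 0.0
```

Emit:
step_arm(commands=[[-0.01,0,0,0],[-0.04,0,0,0],[-0.08,0,0,0],[-0.11,0,0,0],[-0.13,-0.03,0,0],[-0.14,-0.06,0,0],[-0.14,-0.06,0,0],[-0.14,-0.06,0,0]], jaw=0.0)

```text
t: 36.9
tcp_pos: [0.4461, -0.2423, 0.2149]
tool_rot: [0.495, 0.502, -0.495, 0.508]
force: [0.5, -0.2, 1.3]
finger_gap: -0.002
```

Emit:
step_arm(commands=[[0,0,0,0],[0,0,0,0],[0,0,0,0],[0,0,0,0]], jaw=0.0854)

```text
t: 37.23
tcp_pos: [0.4466, -0.2422, 0.2142]
tool_rot: [0.495, 0.502, -0.495, 0.507]
force: [-0.8, 0.2, -0.4]
finger_gap: 0.565
```

Run:
```python
from h import *
st(); p,im=snap("wrist","w21"); ps,ims=snap("scene","s21"); snap("top","t21")
i2=cv2.imread("pics/s21.png"); cv2.imwrite("pics/s21c.png",cv2.resize(i2[110:225,160:290],None,fx=5,fy=5,interpolation=cv2.INTER_CUBIC))
# corner/edge expectation: project plate corners at top z .0445 and .050
u=np.array([np.cos(.02),np.sin(.02)]);v=np.array([-u[1],u[0]]);c=np.array([.506,-.240])
for z in (.0445,.05): print(z,proj(p,[[*(c+a*.102*u+b*.06*v),z] for a in(1,-1) for b in(1,-1)]).round(1).tolist())
g=cv2.cvtColor(im,cv2.COLOR_RGB2GRAY);h=cv2.cvtColor(im,cv2.COLOR_RGB2HSV)
m=(h[:,:,1]<45)&(g>100)
k=max([k for k in regions(m,3000)],key=cv2.contourArea);print(cv2.approxPolyDP(cv2.convexHull(k),6,True)[:,0].tolist())
a=cv2.imread("pics/scene0.png");b=i2
# bystanders: compare top pictures
t0=cv2.imread("pics/top0.png").astype(int);t1=cv2.imread("pics/t21.png").astype(int);d=np.abs(t0-t1).max(2);print("bystander diff",(d[85:175,255:380]>40).sum())
```

```text
t 37.23 tcp [ 0.4466 -0.2422  0.2142] gap 0.565 F [-0.8  0.2 -0.4]
tool axes x [ 0.005 -0.005 -1.   ] y [1.    0.019 0.005] z [ 0.019 -1.     0.005] q [-0.72  0.39  1.75 -0.    1.    0.84]
0.0445 [[244.4, 4.0], [380.0, 4.5], [256.1, 222.0], [369.0, 221.8]]
0.05 [[243.0, 1.9], [381.3, 2.3], [255.1, 223.8], [370.0, 223.6]]
[[380, 4], [370, 220], [258, 220], [246, 5]]
bystander diff 0
```

View pics/s21.png

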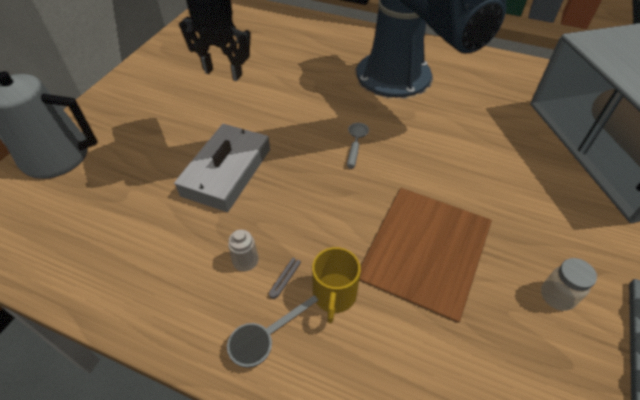

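View pics/w21.png

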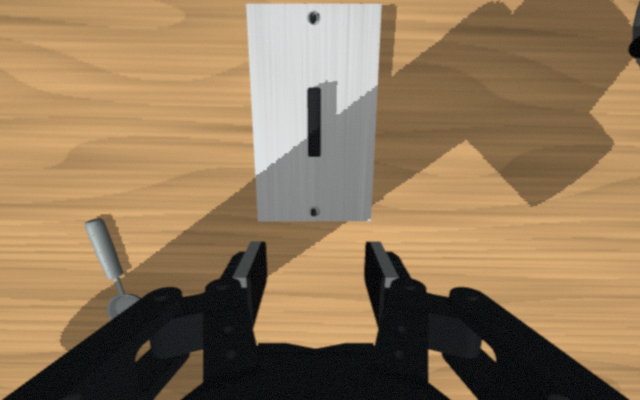

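View pics/s21c.png

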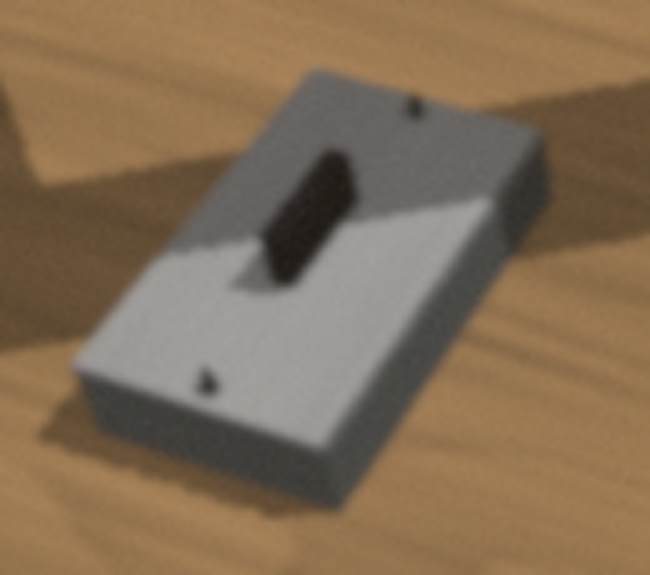

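The cover is flush and level on its pins: the corners match the seated height, and the bar top held at 74.4 mm under 29 N. The bystanders haven't moved and the gripper is clear, so I am handing in.

```bash
python3 -c "
from station import manip
print(manip.sign_off())"
```

```text
the job is handed in; nothing more can be done
None
```

The job is handed in at about 37 s of the 210 s allowed; sign-off gives no verdict. I lifted the cover off and laid it aside on the counter. I then put all three tablets that were there flat into the keeper, set the cover back over both pins and pressed it home.

**Last checks:**
- **Cover height:** The plate stopped hard with its underside at about 40.5 mm, against 40–41 mm when home. A second press on the bar top at 29 N did not move it (top at 74.4 mm).
- **Fit all round:** In the pictures the seal gap is gone on the two sides I could see, and both pins stand through their holes. The plate corners match the seated height to about 2 pixels. I could not see the other two sides directly.
- **Bystanders and gripper:** The mug, clip and dispenser area is unchanged from the first top picture. The gripper is open and about 17 cm above the plate.

**Disagreements:** Positions from the top and wrist cameras differed by up to about 3 mm. Returning to the original grasp position left the far pin about 1.4 mm off its hole. I corrected that by sight before lowering.

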